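# Fill the sample feeder and hold its spring gate open at the mark

### The arm

A 7-joint arm with a two-finger parallel gripper is mounted at the origin on a cart in front of the work surface, level with it; the furniture and walls round the work are solid. World frame = base frame: x ahead of the robot, y to its left, z up, the work surface at z = 0. Lengths are in m, angles in rad, forces in N, time in s.
With the tool pointing down it reaches from about 0.4 to 0.85 m from the base axis. Payload 4.5 kg.
Tool frame: the origin (TCP) lies between the finger pads; the fingertips stand 19 mm ahead of it and the grasp point (between the pads) is the TCP; z points along the fingers, y is the direction in which the jaws open and shut (so a half turn about z gives the same grasp; the last joint's range is limited). The gripper opens to 88 mm and grips with 3 to 60 N. Pads are 18 mm wide; open, the fingers measure 123 mm over their backs; the gripper's body (75 mm by 187 mm) begins 45 mm behind the grasp point.
Start: joints at [1.145, 0.689, -0.195, 1.565, 0.157, 0.902, -0.215], TCP at [0.277, -0.56, 0.258] pointing down, gripper open.
Joint ranges: [-3.01, 3.01], [-0.46, 2.08], [-1.47, 1.51], [0.13, 2.56], [-1, 4.14], [0.04, 2.09], [-2.66, 2.66]. Speed limits (rad/s): [2.57, 2.57, 3.14, 3.14, 3.14, 3.14, 3.14].

### API

Orientations are given as a unit quaternion [x, y, z, w].
In Python, from bench import sensors, viewer, ticket gives the robot as it stands.
- The arm moves only by the shell command python3 -m pendant 'ROWS'. ROWS is JSON, a list that holds one entry, the list of rows, each a list of 7 numbers: the shift along the world's x, y, z in m, then the turn, a rotation vector about the world's x, y, z in degrees, then the opening in per cent of the stroke, from 0 (shut) to 100 (fully open). A call has 1 to 5 rows; each row shifts and turns the pose as measured when the row begins; what a row does not reach is not made up. A row lasts 1/12 s, in which the tool goes at most 41.7 mm and 7.16 degrees, less where a joint would pass 70% of its speed; a pose out of reach is approached as far as the arm can. A call with a gripper value outside its range is refused whole. The fingers move at their own pace and stop on an object; the grip force is fixed at half the most. Time passes only in rows, so rows that do not move let the fingers close. It gives the time, the measured TCP pose, the force and the opening at its end, in the units of the state.
- sensors.get_state(): the state, without advancing time (a new reading comes with each control period).
- viewer.get_image(name): name is "side" or "top" or "wrist"; returns the picture (384x512x3 uint8, blue, green, red); there is no depth.
- viewer.camera_model(name): a dict with "intrinsics" (3x3 intrinsics, pixels), "D" ([k1, k2, p1, p2, k3] as OpenCV has them; the pictures are not rectified), "R" (3x3) and "t" (3): a world point X has camera coordinates R X + t; the wrist camera has in their place "tool_from_camera" (4x4, takes a point from camera to tool coordinates, whose origin is the TCP and whose axes are the flange's). Camera axes: x right, y down, z forward; pixel columns grow to the right and rows downward; lengths in m; the calibration is good to about 2 mm. A picture is of the moment at which its call begins: read the wrist's pose just before it. camera_model takes no time and is no camera call.
- ticket.close_job(): hands the job in, once; it reports no verdict.
The state is a dict: "time_s": time; "qpos": joint angles; "joint_vel": joint speeds; "tau": joint torques, N m; "ee_pos": TCP position; "eef_rot": TCP orientation; "force": force on the tool from outside, world axes, zero at the start; "moment": the same for the moment, N m; "width": opening from 0.0 (shut) to 1.0 (fully open).
Only numpy, scipy, OpenCV 4.12 (cv2) and the standard library are available. Lean on these libraries where they do the work, as an engineer would, in place of code of your own. Each camera call takes 0.05 s, during which the arm holds its last target.

### The job

With the gate shut, pour all five steel balls from the square white cup into the funnel of the sample feeder and stand the empty cup upright back on the bare desk, letting go of it. Then pull the black post of the feeder's spring gate towards you until its pointer is level with the fin of the brass clip on the rail, so that all the steel balls drop into the dish below, and keep holding it there: the program finishes while the gripper still holds the post at the mark. Do not shift the brass clip or disturb the mug, the tape roll or the hand lens.

Things in the scene. Friction and masses are not known exactly. Their poses are not given: they have to be found in the camera images.
- cup_mid (a point): Centre, half-way up (42.5 mm above the desk), of the white open plastic cup without handle; z axis from foot to mouth, x and y square to its sides. Square and straight-sided: 56 x 56 mm outside, 85 mm high, wall and floor 3 mm, 70 g empty. The five steel balls lie on its floor; they roll out by themselves when it is tipped well past level (100 to 115 degrees from upright)
- cup: The same square white cup; origin at the centre of its underside
- funnel (a point): Centre of the mouth of the feeder's round steel funnel, 142 mm above the desk; the mouth is 128 mm wide inside and narrows to an upright bore 56 mm wide whose floor is the shut gate, 67.5 mm above the desk. Feeder axes: x away from the robot (yaw up to 0.3), y left, z up
- feeder: The metal bench stand, fixed to the desk, that carries funnel, gate and dish; origin on the desk straight below the funnel centre, axes as the funnel. 166 mm wide; gate and two rails stick out of its front towards the robot, rails to 195 mm before the funnel centre, their tops 62 mm above the desk; nothing but the funnel (142 mm high, 136 mm wide) is higher than the post
- dish_floor (a point): Centre of the inner floor, 5 mm above the desk, of the white foam catch dish fixed under the feeder, straight below the funnel; axes of the feeder: 182 mm along x, 132 mm along y, 24 mm high. The feeder's square spout ends 35 mm above the desk over its middle
- post_grip (a point): Point on the axis of the gate's handle to grip, 35 mm above its foot (102.5 mm above the desk). The handle is an upright black post, 16 mm along x, 18 mm along y, 58 mm high, cap 22 x 24 mm, 8 mm thick on top; its foot is on the gate plate 67.5 mm above the desk. x axis away from the robot along the slide, y left. Free air on both sides in y above a height of 75 mm
- gate: The steel gate plate with the post, one sliding part; origin 47 mm behind the post's axis, 62.5 mm above the desk, axes as the post. Shut, the post is 95 mm before the funnel centre. Pulled out along its -x (towards the robot) it slides to a stop at 90 mm. A spring pulls it shut: 2.5 N when shut, 50 N/m more, about 6 N at the mark; let go, it slides shut
- pointer (a point): Tip of the small steel pointer that sticks out to the left (+y) from the gate beside the post; moves with the post, at the same x as the post's axis
- mark (a point): The mark: inner end of the top of the thin upright fin of the small brass clip on the feeder's left rail (clip 12 mm along x, 24 mm wide, fin 3 mm thick, top 70 mm above the desk), axes of the feeder. It stands 58 to 75 mm before the shut pointer; the pointer is at the mark when both have the same x in the feeder's axes. Only stiff friction (4 N) holds the clip
- ball1_center (a point): centre of one of the five loose polished steel grinding balls, 16 mm across, 17 g; all five lie in the cup at the start
- ball2_center (a point): centre of one of the five loose polished steel grinding balls, 16 mm across, 17 g; all five lie in the cup at the start
- ball3_center (a point): centre of one of the five loose polished steel grinding balls, 16 mm across, 17 g; all five lie in the cup at the start
- ball4_center (a point): centre of one of the five loose polished steel grinding balls, 16 mm across, 17 g; all five lie in the cup at the start
- ball5_center (a point): centre of one of the five loose polished steel grinding balls, 16 mm across, 17 g; all five lie in the cup at the start
- mug: Bystander: pottery mug with handle, 88x117x88 mm, origin at the underside; leave alone
- tape_roll: Bystander: roll of pale tape lying flat, 119 mm across, 25 mm high, origin at the centre of its underside; leave alone
- lens: Bystander: black hand lens lying flat, 62x146x12 mm, origin at the underside; leave alone
Mind the look-alikes: they are no part of the job. Several things look just like the cup: the one meant starts farthest to the robot's right.

How it is judged:
By the outcome, as a careful person would: the job done as asked, in the order asked, and still so for the second after the job is handed in, while the arm keeps its last pose, push and grip.
It also fails if it takes over 64 s, if anything falls off the work surface, if the arm or the gripper's body presses on something with over 40 N, if the wrist force passes 120 N, or if a joint passes its speed limit or range.

## Working session

There is one attempt and no reset: what is moved stays moved. The work goes in short steps, Python scripts to look and compute and a shell command to move; the robot and the scene stay as the last step left them, time stands still between calls to the robot, and variables do not carry over. Pictures are saved under pics/ and viewed, and the job is handed in when it is done.

```bash
ls; mkdir -p pics
python3 - <<'E'
from bench import sensors, viewer
import cv2
s=sensors.get_state(); print(s)
for n in ["side","top","wrist"]:
    cv2.imwrite(f"pics/{n}0.png",viewer.get_image(n)); print(n,viewer.camera_model(n))
E
```

```text
pics
{'time_s': 0.0, 'qpos': array([ 1.14481544,  0.68998087, -0.19447513,  1.56635615,  0.1573097 ,
        0.90245242, -0.21508528]), 'joint_vel': array([ 0.0015557 , -0.00069746,  0.00082621, -0.00145229,  0.00057883,
       -0.00104171, -0.0005634 ]), 'tau': array([ 4.10324938e-04, -5.27557182e+01, -1.26687974e+00, -1.53432637e+01,
       -5.27158077e-02,  6.46778994e-03,  1.84190194e-04]), 'ee_pos': array([ 0.27702168, -0.55959423,  0.25690771]), 'eef_rot': array([ 9.73682236e-01,  2.27908068e-01, -2.81882946e-04, -8.58485162e-04]), 'force': array([-0.97207964, -0.09211144,  1.13043536]), 'moment': array([ 0.02794322,  0.04317626, -0.01725528]), 'width': 1.0016603550613272}
side {'intrinsics': array([[474.23399315,   0.        , 253.25287402],
       [  0.        , 474.23399315, 188.25913102],
       [  0.        ,   0.        ,   1.        ]]), 'D': array([-0.01682606,  0.        ,  0.        ,  0.        ,  0.        ]), 'R': array([[-0.68211179,  0.7311869 , -0.00944569],
       [ 0.65679836,  0.60693521, -0.44748806],
       [-0.32146449, -0.31144079, -0.89424002]]), 't': ar
[... 447 characters left out ...]
33735427e-03, -9.79226965e-01]]), 't': array([0.03394195, 0.65763446, 0.91096732])}
wrist {'intrinsics': array([[342.92114747,   0.        , 261.9017909 ],
       [  0.        , 342.92114747, 195.46254894],
       [  0.        ,   0.        ,   1.        ]]), 'D': array([-0.00808869,  0.        ,  0.        ,  0.        ,  0.        ]), 'tool_from_camera': array([[-4.08318202e-04, -9.65148089e-01, -2.61704031e-01,
         6.70126333e-02],
       [ 9.99999738e-01, -2.37550347e-04, -6.84157714e-04,
         8.66507188e-04],
       [ 5.98145627e-04, -2.61704242e-01,  9.65147933e-01,
        -1.27789248e-01],
       [ 0.00000000e+00,  0.00000000e+00,  0.00000000e+00,
         1.00000000e+00]])}
```

View pics/top0.png

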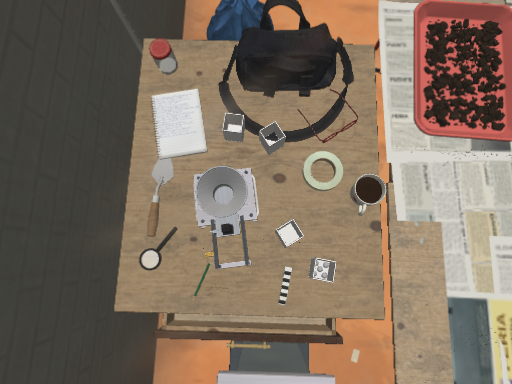

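View pics/side0.png

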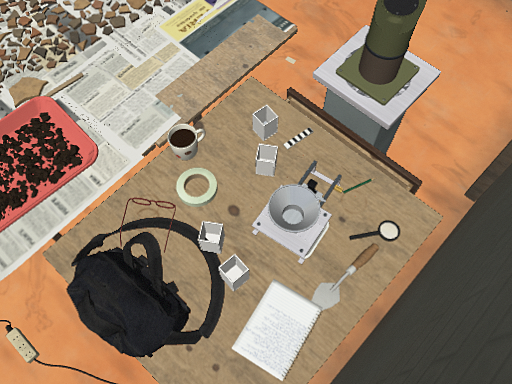

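View pics/wrist0.png

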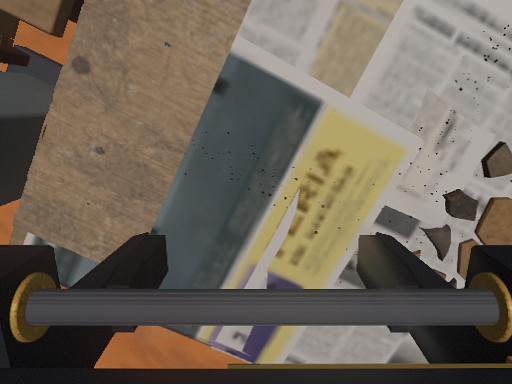

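Candidates for the cup, as top-view pixels: (233,125), (272,138), (289,234) and (323,270). The robot's right is image right, so I choose (323,270), which also seems to hold balls. I'll check that in a close crop.

```bash
cat > h.py <<'E'
import numpy as np, cv2
from bench import sensors, viewer
def ray(n,px,tcp=None):
    m=viewer.camera_model(n); K=np.array(m['intrinsics']);
    u=cv2.undistortPoints(np.array([[px]],float),K,np.array(m['D']))[0,0]
    d=np.array([u[0],u[1],1.])
    if n=='wrist':
        from scipy.spatial.transform import Rotation as Ro
        p,q=tcp; T=np.array(m['tool_from_camera']); R=Ro.from_quat(q).as_matrix()
        return R@T[:3,3]+p, R@T[:3,:3]@d
    R=np.array(m['R']); return -R.T@np.array(m['t']), R.T@d
def onz(n,px,z,tcp=None):
    o,d=ray(n,px,tcp); return o+d*(z-o[2])/d[2]
def tri(*a):
    A=np.zeros((3,3));b=np.zeros(3);P=[]
    for x in a:
        o,d=ray(*x); d=d/np.linalg.norm(d); M=np.eye(3)-np.outer(d,d);A+=M;b+=M@o;P.append((o,M))
    X=np.linalg.solve(A,b); return X,[np.linalg.norm(M@(X-o)) for o,M in P]
def proj(n,X):
    m=viewer.camera_model(n); r=cv2.Rodrigues(np.array(m['R']))[0]
    return cv2.projectPoints(np.array(X,float).reshape(-1,1,3),r,np.array(m['t']),np.array(m['intrinsics']),np.array(m['D']))[0][:,0]
def crop(f,x,y,w,h,k,out):
    im=cv2.imread(f)[y:y+h,x:x+w]; cv2.imwrite(out,cv2.resize(im,None,fx=k,fy=k,interpolation=cv2.INTER_CUBIC))
E
python3 - <<'E'
from h import *
crop('pics/top0.png',265,210,80,80,7,'pics/c1.png')
crop('pics/top0.png',185,155,80,120,5,'pics/c2.png')
crop('pics/side0.png',240,90,130,90,6,'pics/c3.png')
crop('pics/side0.png',245,150,130,110,5,'pics/c4.png')
E
```

```text
(no output)
```

View pics/c1.png

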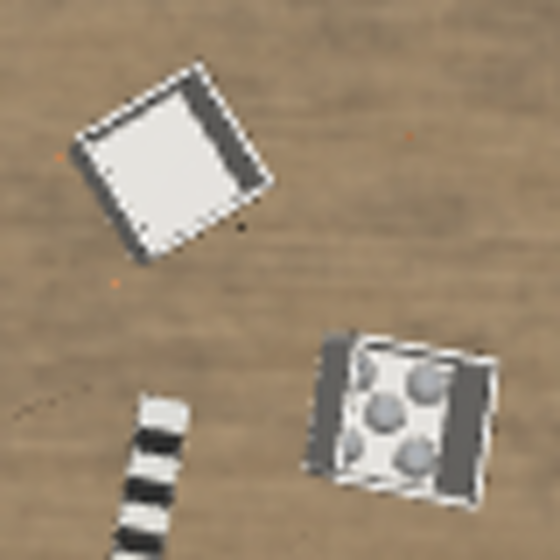

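View pics/c2.png

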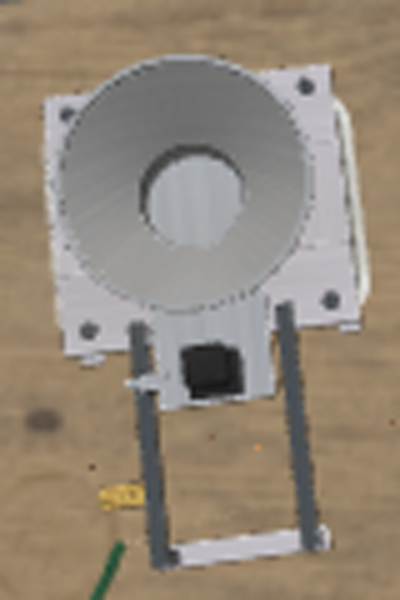

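View pics/c3.png

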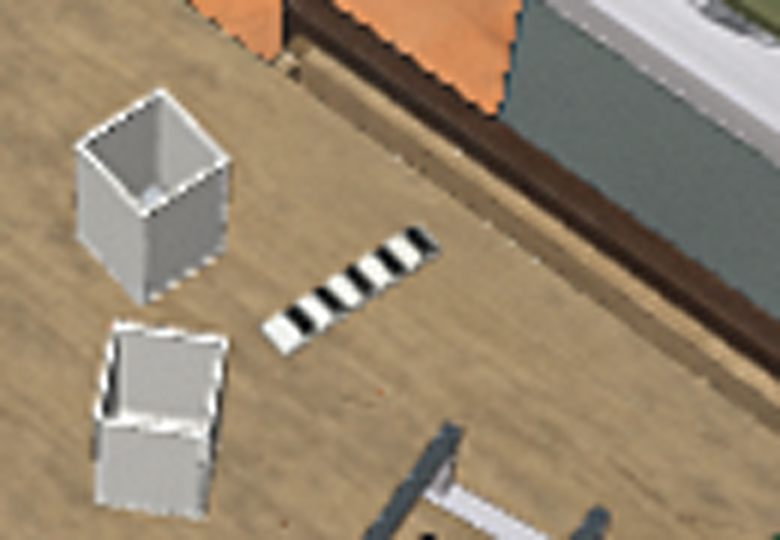

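View pics/c4.png

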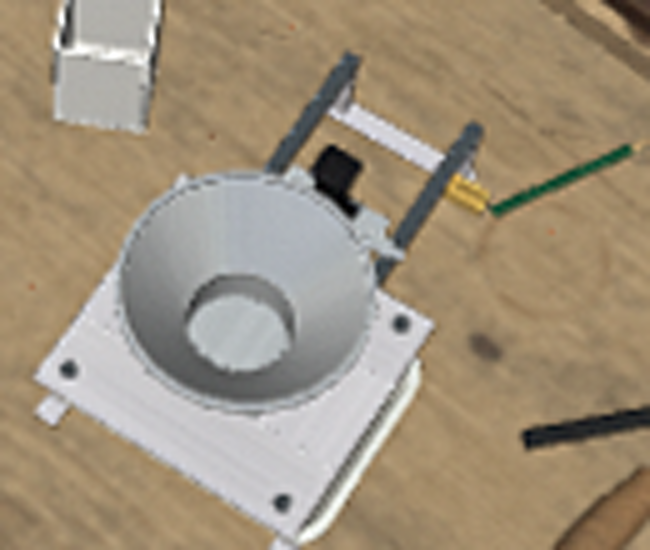

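Confirmed: the rightmost cup at (323,270) holds five balls, and (289,234) is empty. Next I measure the positions.

Run:
```python
from h import *
np.set_printoptions(precision=4,suppress=True)
c1=lambda p:((p[0]+.5)/7-.5+265,(p[1]+.5)/7-.5+210)
c2=lambda p:((p[0]+.5)/5-.5+185,(p[1]+.5)/5-.5+155)
c3=lambda p:((p[0]+.5)/6-.5+240,(p[1]+.5)/6-.5+90)
c4=lambda p:((p[0]+.5)/5-.5+245,(p[1]+.5)/5-.5+150)
C=np.array([onz('top',c1(p),.085) for p in [(353,335),(497,357),(477,507),(333,482)]])
print('cup top',C,C.mean(0),[np.linalg.norm(C[i]-C[i-1]) for i in range(4)],[np.degrees(np.arctan2(*(C[i]-C[i-1])[1::-1])) for i in range(4)])
S=np.array([onz('side',c3(p),.085) for p in [(160,90),(228,160),(147,213),(78,147)]])
print('cup side',S,S.mean(0),[np.degrees(np.arctan2(*(S[i]-S[i-1])[1::-1])) for i in range(4)])
print('nbr', np.mean([onz('top',c1(p),.085) for p in [(75,138),(198,65),(270,182),(147,260)]],axis=0))
print('funnel',onz('top',c2((186,184)),.142),onz('side',c4((248,292)),.142), tri(('top',c2((186,184))),('side',c4((248,292)))))
for a,b in [((137,325),(160,565)),((285,305),(315,545))]:
    A=onz('top',c2(a),.062);B=onz('top',c2(b),.062);print('rail',A,B,np.degrees(np.arctan2(*(A-B)[1::-1])))
print('cap',onz('top',c2((212,371)),.13))
print('pointer',onz('top',c2((127,383)),.066),onz('side',c4((402,256)),.066),tri(('top',c2((127,383))),('side',c4((402,256)))))
print('clip fin in',onz('top',c2((143,496)),.07),onz('top',c2((101,496)),.066),onz('side',c4((455,180)),.07))
```

```text
cup top [[ 0.4648 -0.0942  0.085 ]
 [ 0.4583 -0.1486  0.085 ]
 [ 0.4033 -0.1404  0.085 ]
 [ 0.4106 -0.0866  0.085 ]] [ 0.4342 -0.1175  0.085 ] [np.float64(0.054660996737408325), np.float64(0.05478948667711653), np.float64(0.05564322977070488), np.float64(0.05425166046441698)] [np.float64(-7.979244011148558), np.float64(-96.78534672318752), np.float64(171.47894779255466), np.float64(82.19168229555989)]
cup side [[ 0.4019 -0.1394  0.085 ]
 [ 0.4107 -0.0856  0.085 ]
 [ 0.4615 -0.0939  0.085 ]
 [ 0.4556 -0.146   0.085 ]] [ 0.4324 -0.1163  0.085 ] [np.float64(172.96853465301768), np.float64(80.77194137824137), np.float64(-9.317598281214277), np.float64(-96.39764751707867)]
nbr [ 0.5283 -0.025   0.085 ]
funnel [0.6247 0.1556 0.142 ] [0.6269 0.1615 0.142 ] (array([0.6251, 0.1581, 0.1346]), [np.float64(0.0019333672056788367), np.float64(0.0019333672056787892)])
rail [0.5593 0.1882 0.062 ] [0.43   0.1681 0.062 ] 8.848188550488231
rail [0.5729 0.1065 0.062 ] [0.443  0.0848 0.062 ] 9.484455203494395
cap [0.5297 0.1384 0.13  ]
pointer [0.5268 0.1912 0.066 ] [0.523  0.1913 0.066 ] (array([0.5259, 0.1914, 0.0708]), [np.float64(0.0011060505725218603), np.float64(0.0011060505725218584)])
clip fin in [0.4662 0.1783 0.07  ] [0.4656 0.2016 0.066 ] [0.4681 0.1842 0.07  ]
```

Measured positions (m):
- **Cup:** centre (0.433, -0.117), yaw -8°.
- **Funnel:** about (0.625, 0.158).
- **Feeder:** yaw about 9°.
- **Post:** about (0.531, 0.143).

Sizes and heights agree with those given. I move above the cup, turning the tool by -34°.

```bash
python3 -m pendant '[[[0.013,0.037,0,0,0,-3,100],[0.013,0.037,0,0,0,-3,100],[0.013,0.037,0,0,0,-3,100],[0.013,0.037,0,0,0,-3,100],[0.013,0.037,0,0,0,-3,100]]]'
python3 -m pendant '[[[0.013,0.037,0,0,0,-3,100],[0.013,0.037,0,0,0,-3,100],[0.013,0.037,0,0,0,-3,100],[0.013,0.037,0,0,0,-3,100],[0.013,0.037,0,0,0,-3,100]]]'
```

```text
time_s: 0.57
ee_pos: [0.3361, -0.3781, 0.2549]
eef_rot: [0.997, 0.083, -0.002, 0.002]
force: [0.5, 0.3, -0.5]
width: 0.998
time_s: 0.98
ee_pos: [0.4017, -0.1839, 0.2546]
eef_rot: [0.998, -0.056, -0.003, 0.001]
force: [1.1, 0.3, -0.3]
width: 1.001
```

```bash
python3 -m pendant '[[[0.010,0.022,-0.02,0,0,-0.7,100],[0.010,0.022,-0.02,0,0,-0.7,100],[0.010,0.020,-0.01,0,0,0,100],[0,0,0,0,0,0,100]]]'
python3 - <<'E'
from h import *
s=sensors.get_state(); print(s['ee_pos'],s['eef_rot'],s['qpos'])
cv2.imwrite("pics/w1.png",viewer.get_image('wrist'))
E
```

```text
time_s: 1.32
ee_pos: [0.4368, -0.1068, 0.2038]
eef_rot: [0.998, -0.062, 0.0, -0.001]
force: [0.5, -0.2, 0.4]
width: 0.999
[ 0.436796   -0.10684821  0.203831  ] [ 9.98099133e-01 -6.16250540e-02  3.66523051e-04 -5.82427947e-04] [ 0.12052811  0.56429357  0.02717117  2.14109883 -0.03730449  0.43599797
 -1.51682835]
```

View pics/w1.png

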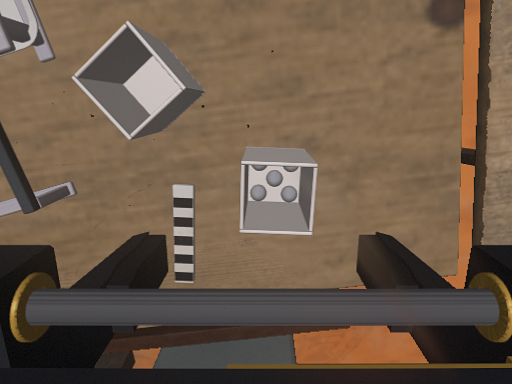

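```bash
python3 - <<'E'
from h import *
s=sensors.get_state(); T=(s['ee_pos'],s['eef_rot'])
C=np.array([onz('wrist',p,.085,T) for p in [(242,162),(316,163),(312.5,233.5),(240,232)]])
print(C,C.mean(0),[np.degrees(np.arctan2(*(C[i]-C[i-1])[1::-1])) for i in range(4)],[np.linalg.norm(C[i]-C[i-1]) for i in range(4)])
E
python3 -m pendant '[[[0,0,0,0,0,7,100],[0,0,0,0,0,7,100],[0,0,0,0,0,7,100],[0,0,0,0,0,7,100],[0,0,0,0,0,7,100]]]'
python3 -m pendant '[[[0,0,0,0,0,7,100],[0,0,0,0,0,7,100],[0,0,0,0,0,7,100],[0,0,0,0,0,7,100],[0,0,0,0,0,7,100]]]'
python3 -m pendant '[[[0,0,0,0,0,7,100],[0,0,0,0,0,7,100],[0,0,0,0,0,7,100],[0,0,0,0,0,7,100],[0,0,0,0,0,7,100]]]'
```

```text
[[ 0.46296595 -0.09830306  0.085     ]
 [ 0.45548438 -0.15166586  0.085     ]
 [ 0.40111815 -0.14435846  0.085     ]
 [ 0.40933905 -0.08913624  0.085     ]] [ 0.43222688 -0.1208659   0.085     ] [np.float64(-9.700206299803385), np.float64(-97.98095732842403), np.float64(172.34471619700554), np.float64(81.53259807078707)] [np.float64(0.05440473730590303), np.float64(0.05388471692387027), np.float64(0.05485513344738436), np.float64(0.05583078189773422)]
time_s: 1.78
ee_pos: [0.434, -0.1138, 0.2054]
eef_rot: [0.969, 0.245, -0.001, 0.003]
force: [-0.3, 0.0, 0.3]
width: 0.999
time_s: 2.2
ee_pos: [0.4316, -0.1229, 0.2078]
eef_rot: [0.847, 0.531, -0.0, 0.006]
force: [0.2, -0.4, 0.8]
width: 1.0
time_s: 2.62
ee_pos: [0.4289, -0.1327, 0.21]
eef_rot: [0.643, 0.766, -0.001, 0.01]
force: [-0.3, -0.4, 0.3]
width: 1.002
```

```bash
python3 -m pendant '[[[0,0.004,-0.001,0,0,7,100],[0,0.004,-0.001,0,0,7,100],[0,0.004,-0.001,0,0,7,100],[0,0.004,-0.001,0,0,7,100],[0,0.004,-0.001,0,0,7,100]]]'
python3 -m pendant '[[[0,0.004,-0.001,0,0,7,100],[0,0.004,-0.001,0,0,7,100],[0,0.004,-0.001,0,0,7,100],[0,0.004,-0.001,0,0,7,100],[0,0.002,-0.001,0,0,7,100]]]'
python3 - <<'E'
from h import *
s=sensors.get_state(); print(s['qpos'],np.degrees(2*np.arctan2(s['eef_rot'][1],s['eef_rot'][0])))
E
```

```text
time_s: 3.03
ee_pos: [0.426, -0.1233, 0.2068]
eef_rot: [0.377, 0.926, -0.002, 0.013]
force: [-0.1, -0.3, 0.5]
width: 0.997
time_s: 3.45
ee_pos: [0.4235, -0.1146, 0.2031]
eef_rot: [0.073, 0.997, -0.003, 0.015]
force: [0.3, -0.2, -0.1]
width: 1.004
[ 0.68363217  0.65823752 -0.83861763  2.17024621  0.86378415  0.65428314
  0.65250023] 171.60968679953663
```

```bash
cat >> h.py <<'E'
from scipy.spatial.transform import Rotation as Ro
def goto(pos,R):
    s=sensors.get_state(); Rc=Ro.from_quat(s['eef_rot'])
    d=(R*Rc.inv()).as_rotvec(degrees=True)
    print('dpos',np.round(np.array(pos)-s['ee_pos'],4),'drot',np.round(d,2),'|',np.round(np.linalg.norm(d),1))
def down(yaw): # tool z down, tool x at yaw deg
    c,s=np.cos(np.radians(yaw)),np.sin(np.radians(yaw))
    return Ro.from_matrix(np.array([[c,s,0],[s,-c,0],[0,0,-1.]]))
E
python3 - <<'E'
from h import *
goto([.4330,-.1185,.069],down(172))
E
```

```text
dpos [ 0.0095 -0.0039 -0.1341] drot [0.44 1.65 0.39] | 1.7
```

```bash
python3 -m pendant '[[[0.005,-0.002,-0.025,0.2,0.8,0.2,100],[0.005,-0.002,-0.025,0.2,0.8,0.2,100],[0,0,-0.025,0,0,0,100],[0,0,0,0,0,0,100]]]'
python3 - <<'E'
from h import *
goto([.4330,-.1185,.069],down(172))
s=sensors.get_state(); T=(s['ee_pos'],s['eef_rot'])
cv2.imwrite("pics/w2.png",viewer.get_image('wrist'))
E
```

```text
time_s: 3.78
ee_pos: [0.4334, -0.1272, 0.1276]
eef_rot: [0.072, 0.997, -0.004, 0.002]
force: [-1.0, 0.1, 0.0]
width: 1.001
dpos [-0.0004  0.0087 -0.0586] drot [0.52 0.25 0.26] | 0.6
```

View pics/w2.png

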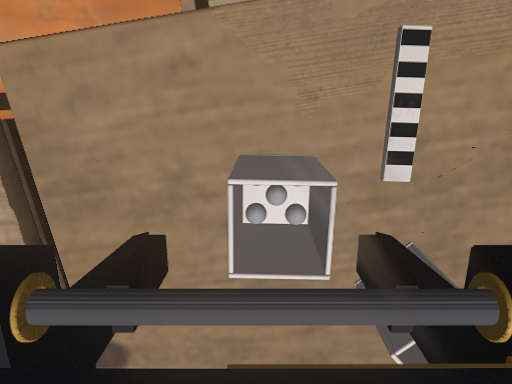

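Run:
```python
from h import *
s=sensors.get_state(); T=(s['ee_pos'],s['eef_rot'])
C=np.array([onz('wrist',p,.085,T) for p in [(229.5,183),(336,183),(330,277.5),(229.5,276.5)]])
print(C,C.mean(0),[np.degrees(np.arctan2(*(C[i]-C[i-1])[1::-1])) for i in range(4)],[np.linalg.norm(C[i]-C[i-1]) for i in range(4)])
```

```text
[[ 0.40544649 -0.14112418  0.085     ]
 [ 0.41321247 -0.08699941  0.085     ]
 [ 0.46658111 -0.09495025  0.085     ]
 [ 0.45816242 -0.15017778  0.085     ]] [ 0.43585062 -0.1183129   0.085     ] [np.float64(170.25491052980382), np.float64(81.83476871138713), np.float64(-8.47358028571903), np.float64(-98.66723944465657)] [np.float64(0.05348772485659006), np.float64(0.054679075966542895), np.float64(0.053957644164573874), np.float64(0.055865506577942)]
```

```bash
python3 -m pendant '[[[0.001,0.007,-0.02,0.2,0.1,0,100],[0,0.005,-0.02,0,0,0,100],[0,0.003,-0.012,0,0,0,100],[0,0,0,0,0,0,100]]]'
python3 - <<'E'
from h import *
goto([.4345,-.1188,.069],down(171.8))
E
```

```text
time_s: 4.17
ee_pos: [0.4375, -0.1169, 0.0809]
eef_rot: [0.076, 0.997, -0.006, 0.007]
force: [-0.7, -1.1, 0.7]
width: 0.998
dpos [-0.003  -0.0019 -0.0119] drot [0.72 0.73 0.47] | 1.1
```

```bash
python3 -m pendant '[[[-0.003,-0.001,-0.011,0.7,0.7,0.4,100],[-0.001,-0.001,-0.003,0,0,0,100],[0,0,0,0,0,0,100]]]'
python3 - <<'E'
from h import *
goto([.4345,-.1188,.069],down(171.8))
E
```

```text
time_s: 4.42
ee_pos: [0.4347, -0.1213, 0.0692]
eef_rot: [0.073, 0.997, -0.001, 0.002]
force: [0.1, -0.5, -0.1]
width: 1.001
dpos [-0.0002  0.0025 -0.0002] drot [0.15 0.25 0.15] | 0.3
```

```bash
python3 -m pendant '[[[0,0.002,0,0.1,0.2,0,40],[0,0,0,0,0,0,0],[0,0,0,0,0,0,0],[0,0,0,0,0,0,0],[0,0,0,0,0,0,0]]]'
python3 -m pendant '[[[0,0,0,0,0,0,0],[0,0,0,0,0,0,0],[0,0,0.005,0,0,0,0],[0,0,0.02,0,0,0,0],[0,0,0.03,0,0,0,0]]]'
python3 - <<'E'
from h import *
goto([.4345,-.1188,.25],down(171.8))
cv2.imwrite("pics/s2.png",viewer.get_image('side'))
crop('pics/s2.png',200,50,200,200,3,'pics/s2c.png')
E
```

```text
time_s: 4.83
ee_pos: [0.4356, -0.1205, 0.0713]
eef_rot: [0.074, 0.997, -0.0, 0.002]
force: [-0.5, 1.9, -0.2]
width: 0.643
time_s: 5.25
ee_pos: [0.4324, -0.1202, 0.1235]
eef_rot: [0.073, 0.997, -0.0, -0.003]
force: [1.2, -0.7, -1.4]
width: 0.633
dpos [0.0021 0.0014 0.1265] drot [ 0.02 -0.37  0.2 ] | 0.4
```

View pics/s2c.png

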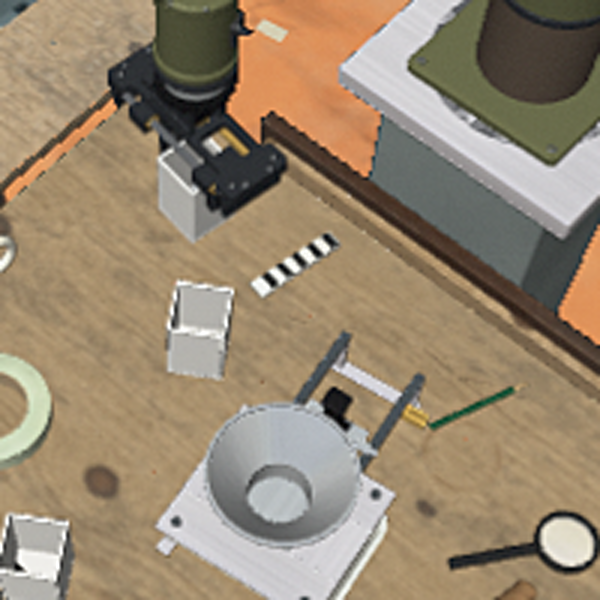

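```bash
python3 -m pendant '[[[0,0,0.035,0,0,0,0],[0.005,0.01,0.035,0,0,0,0],[0.02,0.03,0.02,0,0,0,0],[0.02,0.03,0.02,0,0,0,0],[0.02,0.03,0.02,0,0,0,0]]]'
python3 -m pendant '[[[0.02,0.03,0.015,0,0,0,0],[0.02,0.03,0.015,0,0,0,0],[0.02,0.03,0.01,0,0,0,0],[0.02,0.03,0,0,0,0,0],[0.02,0.03,0,0,0,0,0]]]'
python3 - <<'E'
from h import *
goto([.62,.13,.32],down(171.8))
print(sensors.get_state()['qpos'])
E
```

```text
time_s: 5.72
ee_pos: [0.4911, -0.0274, 0.26]
eef_rot: [0.081, 0.997, -0.005, -0.009]
force: [1.0, -0.9, -2.7]
width: 0.629
time_s: 6.13
ee_pos: [0.5947, 0.1282, 0.3061]
eef_rot: [0.083, 0.997, -0.007, -0.006]
force: [0.7, 0.2, -1.0]
width: 0.634
dpos [0.0253 0.0018 0.0139] drot [ 0.74 -0.72  1.27] | 1.6
[ 0.16127922  0.73651115 -0.86867943  1.52369275  0.59270901  1.17904363
  0.58534257]
```

```bash
python3 -m pendant '[[[0.004,0,0.002,-6,0,0,0],[0.004,0,0.002,-6,0,0,0],[0.004,0,0.002,-6,0,0,0],[0.004,0,0.002,-6,0,0,0],[0,0,0,0,0,0,0]]]'
python3 - <<'E'
from h import *
goto([.62,.13,.32],down(171.8))
print(sensors.get_state()['qpos'])
E
```

```text
time_s: 6.55
ee_pos: [0.6132, 0.1375, 0.3119]
eef_rot: [0.079, 0.972, -0.22, 0.014]
force: [-1.5, 0.8, -1.5]
width: 0.633
dpos [ 0.0068 -0.0075  0.0081] drot [25.44 -0.18  1.04] | 25.5
[-0.15802229  0.79620208 -0.66901889  1.36515357  0.77683284  1.51198191
  0.45918763]
```

```bash
cat >> h.py <<'E'
def pour(th,az=-90):
    t=np.radians(th); a=np.radians(az); h=np.array([np.cos(a),np.sin(a),0]); u=np.array([0,0,1.])
    z=h*np.sin(t)-u*np.cos(t); x=h*np.cos(t)+u*np.sin(t)
    return Ro.from_matrix(np.c_[x,np.cross(z,x),z])
E
python3 - <<'E'
from h import *
for th in (30,45):
  for az in (-90,-100): goto([.62,.13,.31],pour(th,az))
E
```

```text
dpos [ 0.0068 -0.0075 -0.0019] drot [-3.01 45.87 87.94] | 99.2
dpos [ 0.0068 -0.0075 -0.0019] drot [ 0.98 44.95 78.49] | 90.5
dpos [ 0.0068 -0.0075 -0.0019] drot [-14.05  57.15  81.48] | 100.5
dpos [ 0.0068 -0.0075 -0.0019] drot [-8.83 56.98 72.38] | 92.5
```

```bash
python3 -m pendant '[[[0.001,-0.001,0,-1,4,5.6,0],[0.001,-0.001,0,-1,4,5.6,0],[0.001,-0.001,0,-1,4,5.6,0],[0.001,-0.001,0,-1,4,5.6,0],[0.001,-0.001,0,-1,4,5.6,0]]]'
python3 - <<'E'
from h import *
goto([.62,.13,.31],pour(45))
print(sensors.get_state()['qpos'])
E
```

```text
time_s: 6.97
ee_pos: [0.6169, 0.1316, 0.3099]
eef_rot: [-0.204, 0.939, -0.257, -0.101]
force: [0.3, 0.3, -1.5]
width: 0.633
dpos [ 0.0031 -0.0016  0.0001] drot [-9.15 36.45 53.  ] | 65.0
[-0.16379534  0.88377769 -0.74458846  1.2609839   0.84744904  1.71554568
  1.04714664]
```

```bash
python3 -m pendant '[[[0.001,0,0,-1,4,5.8,0],[0.001,0,0,-1,4,5.8,0],[0.001,0,0,-1,4,5.8,0],[0,0,0,-1,4,5.8,0],[0,0,0,-1,4,5.8,0]]]'
python3 - <<'E'
from h import *
goto([.62,.13,.31],pour(45))
print(sensors.get_state()['qpos'])
E
```

```text
time_s: 7.38
ee_pos: [0.6211, 0.1243, 0.3071]
eef_rot: [-0.47, 0.816, -0.269, -0.204]
force: [-0.5, 0.1, -1.5]
width: 0.633
dpos [-0.0011  0.0057  0.0029] drot [-4.46 15.75 24.17] | 29.2
[-0.18026373  0.94580334 -0.80467156  1.23626206  0.96490512  1.85047738
  1.6159332 ]
```

```bash
python3 -m pendant '[[[0,0.001,0.001,-1,4,5.8,0],[0,0.001,0.001,-1,4,5.8,0],[0,0.001,0.001,-1,3.5,5.8,0],[0,0.001,0,-1,3,5.2,0],[0,0,0,0,0,0,0]]]'
python3 - <<'E'
from h import *
goto([.62,.13,.31],pour(45))
goto([.62,.13,.31],pour(65))
print(sensors.get_state()['qpos'])
cv2.imwrite("pics/s3.png",viewer.get_image('side'))
E
```

```text
time_s: 7.8
ee_pos: [0.6213, 0.1224, 0.3061]
eef_rot: [-0.649, 0.662, -0.264, -0.267]
force: [-0.9, -0.1, -2.3]
width: 0.632
dpos [-0.0013  0.0076  0.0039] drot [-0.87  0.21  1.04] | 1.4
dpos [-0.0013  0.0076  0.0039] drot [-20.87   0.39   0.99] | 20.9
[-0.18776116  0.96423569 -0.85541077  1.293965    1.07071148  1.89310569
  2.03200708]
```

View pics/s3.png

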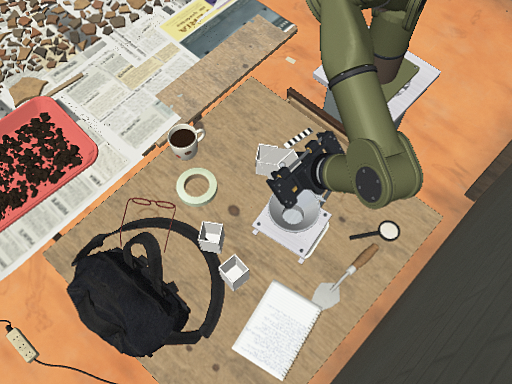

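```bash
python3 -m pendant '[[[0.001,0.003,-0.003,-6,0,0.2,0],[0.001,0.003,-0.005,-6,0,0.2,0],[0.001,0.003,-0.005,-6,0,0.2,0],[0.001,0.003,-0.005,-5,0,0.2,0],[0,0,0,0,0,0,0]]]'
python3 - <<'E'
from h import *
goto([.625,.138,.27],pour(70))
goto([.625,.138,.25],pour(110))
print(sensors.get_state()['qpos'])
E
```

```text
time_s: 8.27
ee_pos: [0.6281, 0.1266, 0.2893]
eef_rot: [-0.575, 0.602, -0.397, -0.386]
force: [-0.9, 0.1, -3.5]
width: 0.63
dpos [-0.0031  0.0114 -0.0193] drot [-2.69  1.96  1.29] | 3.6
dpos [-0.0031  0.0114 -0.0393] drot [-42.69   2.34   0.55] | 42.8
[-0.39840941  1.09397682 -0.5725157   1.20908396  1.15188136  2.05910657
  2.02869714]
```

```bash
python3 - <<'E'
from h import *
goto([.638,.143,.28],pour(72,-50))
E
python3 -m pendant '[[[0.001,0.003,0,-1,0,6,0],[0.001,0.003,0,-1,0,6,0],[0.001,0.003,0,-1,0,6,0],[0.001,0.003,0,0,0,6,0],[0,0,0,0,0,0,0]]]'
python3 - <<'E'
from h import *
goto([.638,.143,.28],pour(72,-50))
print(sensors.get_state()['qpos'])
E
```

```text
dpos [ 0.0099  0.0164 -0.0093] drot [-5.2   0.27 41.22] | 41.6
time_s: 8.68
ee_pos: [0.6338, 0.1354, 0.2884]
eef_rot: [0.679, -0.465, 0.483, 0.299]
force: [-0.2, 0.4, -1.4]
width: 0.632
dpos [ 0.0042  0.0076 -0.0084] drot [-3.63  0.6  17.03] | 17.4
[-0.40810966  1.00667454 -0.62078261  1.57567311  1.37591133  1.8716965
  1.99909591]
```

```bash
python3 -m pendant '[[[0.001,0.003,0,-1,0,6,0],[0.001,0.003,0,-1,0,6,0],[0.001,0.002,0,-1,0,6,0],[0.001,0.001,0,-1,0,4,0],[0,0,0,0,0,0,0]]]'
python3 - <<'E'
from h import *
goto([.638,.143,.27],pour(75,-45))
goto([.638,.143,.25],pour(95,-45))
print(sensors.get_state()['qpos'])
cv2.imwrite("pics/s4.png",viewer.get_image('side'))
cv2.imwrite("pics/t4.png",viewer.get_image('top'))
E
```

```text
time_s: 9.1
ee_pos: [0.6414, 0.1393, 0.2931]
eef_rot: [0.742, -0.322, 0.546, 0.218]
force: [-0.3, -1.1, -1.9]
width: 0.63
dpos [-0.0034  0.0037 -0.0231] drot [-3.25 -1.01  0.72] | 3.5
dpos [-0.0034  0.0037 -0.0431] drot [-17.47 -15.07   0.44] | 23.1
[-0.39172282  0.9445425  -0.63426605  1.8831801   1.63169879  1.74781309
  1.95969552]
```

View pics/s4.png

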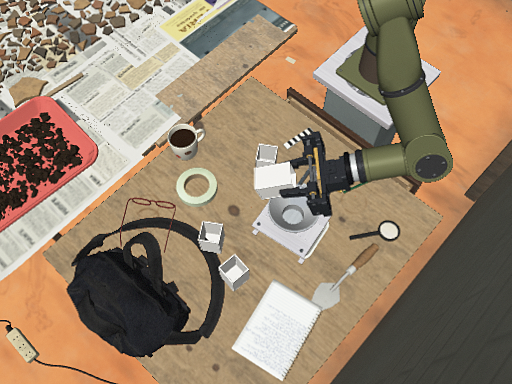

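View pics/t4.png

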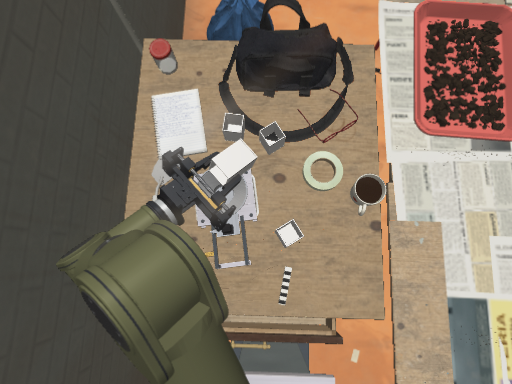

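```bash
python3 -m pendant '[[[-0.001,0.001,-0.012,-2.5,-2,0,0],[-0.001,0.001,-0.012,-2.5,-2,0,0],[-0.001,0.001,-0.012,-2.5,-2,0,0],[0,0.001,-0.01,-2,-1.5,0,0],[0,0,-0.005,0,0,0,0]]]'
python3 - <<'E'
from h import *
goto([.638,.143,.235],pour(90,-45))
goto([.638,.143,.235],pour(108,-45))
print(sensors.get_state()['qpos'])
E
```

```text
time_s: 9.62
ee_pos: [0.6439, 0.1428, 0.2458]
eef_rot: [0.673, -0.309, 0.622, 0.255]
force: [0.2, -0.4, -1.5]
width: 0.631
dpos [-0.0059  0.0002 -0.0108] drot [-5.57 -2.13  2.08] | 6.3
dpos [-0.0059  0.0002 -0.0108] drot [-18.51 -14.63   1.69] | 23.7
[-0.48790845  1.12729191 -0.50809562  1.84118354  1.68461025  1.91338375
  1.78521352]
```

```bash
python3 -m pendant '[[[-0.002,0.002,-0.004,-0.5,0,5,0],[-0.002,0.002,-0.004,-0.5,0,5,0],[-0.001,0.001,-0.002,-3,-2,2,0],[0,0,-0.002,-3,-2,0,0],[0,0,0,-3,-2,0,0]]]'
python3 - <<'E'
from h import *
goto([.641,.147,.235],pour(95,-35))
goto([.641,.147,.235],pour(108,-35))
s=sensors.get_state();print(s['qpos'],s['force'])
E
```

```text
time_s: 10.03
ee_pos: [0.6429, 0.148, 0.2354]
eef_rot: [0.642, -0.2, 0.703, 0.232]
force: [0.2, -0.1, -2.7]
width: 0.63
dpos [-0.0019 -0.001  -0.0004] drot [ 1.   -0.19  0.65] | 1.2
dpos [-0.0019 -0.001  -0.0004] drot [ -6.52 -10.79   0.75] | 12.6
[-0.54549865  1.2233208  -0.38014793  1.97536549  1.8526889   2.01727208
  1.65496875] [ 0.19607126 -0.06842883 -2.66125417]
```

```bash
python3 -m pendant '[[[-0.001,0,0,-2,-3,2,0],[-0.001,0,0,-2,-3,2,0],[0,0,0,-2,-3,1,0],[0,0,0,0,0,0,0],[0,0,0,0,0,0,0]]]'
python3 - <<'E'
from h import *
goto([.641,.147,.235],pour(108,-30))
s=sensors.get_state();print(s['qpos'],s['force'])
cv2.imwrite("pics/s5.png",viewer.get_image('side'))
crop('pics/s5.png',200,100,200,180,4,'pics/s5c.png')
cv2.imwrite("pics/w5.png",viewer.get_image('wrist'))
E
```

```text
time_s: 10.45
ee_pos: [0.6442, 0.1483, 0.236]
eef_rot: [0.574, -0.162, 0.773, 0.216]
force: [0.3, -1.1, -0.8]
width: 0.634
dpos [-0.0032 -0.0013 -0.001 ] drot [-0.73 -0.94  1.28] | 1.8
[-0.63947569  1.3170617  -0.16543001  1.9716449   1.86611684  2.06124124
  1.47505114] [ 0.28956032 -1.13363036 -0.81505684]
```

View pics/s5c.png

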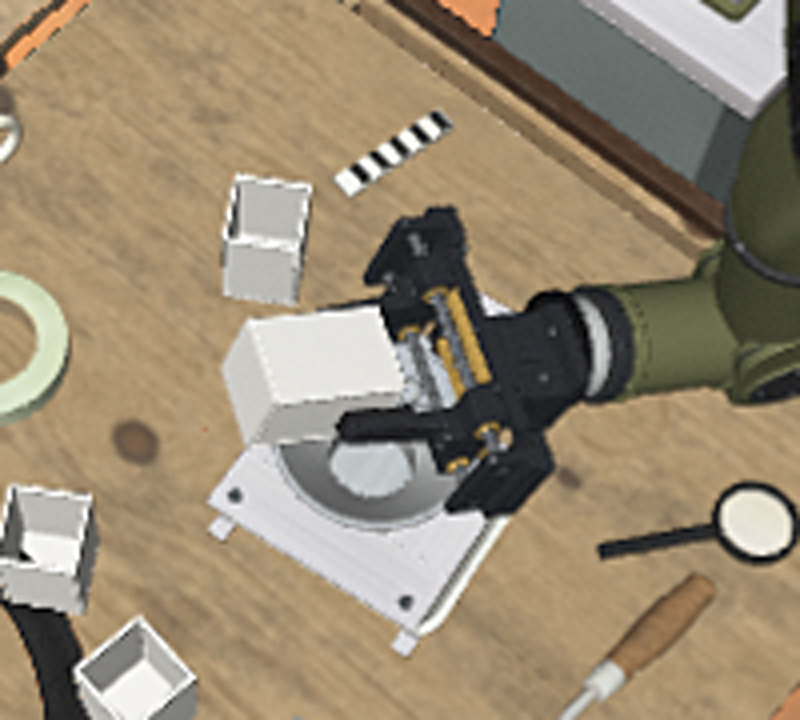

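View pics/w5.png

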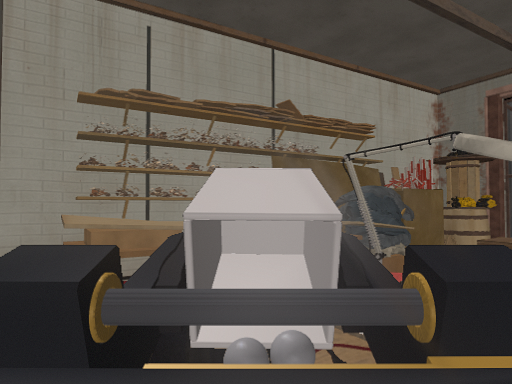

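Tilt is about 107°. The balls are leaving the cup: two are at the lip at (245,350) and (292,347) in the wrist view. I let them run out.

```bash
python3 -m pendant '[[[-0.001,0,0,-0.5,-0.5,0,0],[0,0,0,-0.5,-0.5,0,0],[0,0,0,0,0,0,0],[0,0,0,0,0,0,0]]]'
python3 - <<'E'
from h import *
goto([.641,.147,.235],pour(108,-30))
cv2.imwrite("pics/s6.png",viewer.get_image('side'))
crop('pics/s6.png',230,150,120,100,6,'pics/s6c.png')
cv2.imwrite("pics/w6.png",viewer.get_image('wrist'))
E
```

```text
time_s: 10.88
ee_pos: [0.6438, 0.1475, 0.239]
eef_rot: [0.564, -0.161, 0.78, 0.219]
force: [0.5, -0.2, -0.4]
width: 0.631
dpos [-0.0028 -0.0005 -0.004 ] drot [-0.18  0.29  1.53] | 1.6
```

View pics/s6c.png

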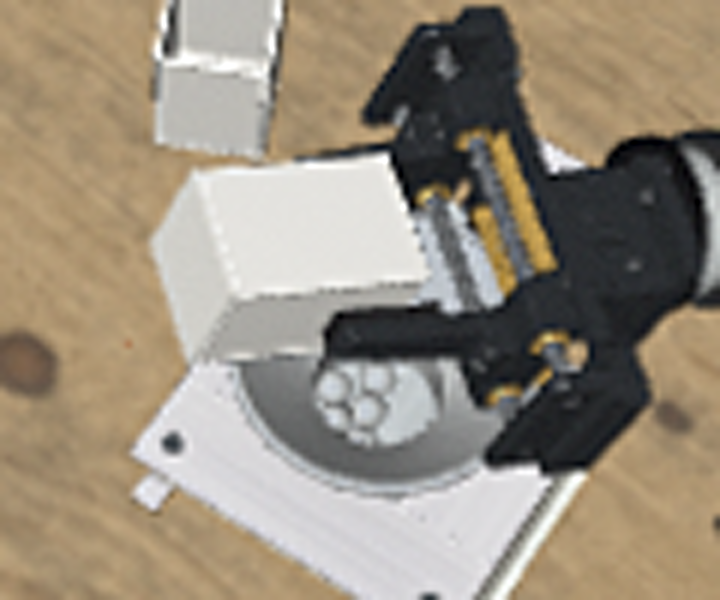

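View pics/w6.png

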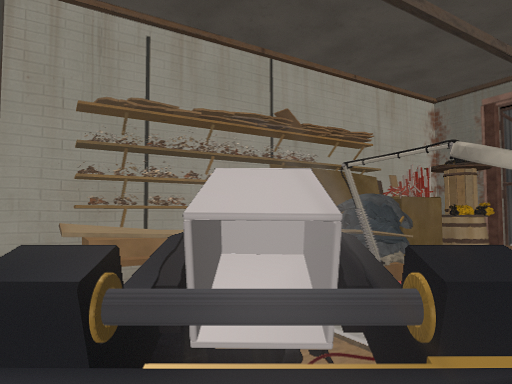

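```bash
python3 -m pendant '[[[0,0,0.015,2,4,0,0],[0,0,0.015,3,5.5,0,0],[0,0,0.01,3,5.5,0,0],[0,0,0.01,3,5.5,0,0],[0,0,0.01,3,5.5,0,0]]]'
python3 - <<'E'
from h import *
goto([.641,.147,.235],pour(60,-30))
cv2.imwrite("pics/s7.png",viewer.get_image('side'))
crop('pics/s7.png',230,150,120,100,6,'pics/s7c.png')
s=sensors.get_state();print(s['qpos'],s['force'])
goto([.641,.147,.235],down(189))
E
```

```text
time_s: 11.4
ee_pos: [0.6411, 0.1496, 0.2872]
eef_rot: [0.759, -0.192, 0.596, 0.179]
force: [1.4, 0.3, -1.9]
width: 0.632
dpos [-0.0001 -0.0026 -0.0522] drot [10.64 13.43 -0.02] | 17.1
[-0.53047821  0.90400144 -0.37583069  2.09365357  1.83172314  1.58255514
  1.85425691] [ 0.04626549 -0.06051923  4.35658079]
dpos [-0.0013 -0.0018 -0.0592] drot [  94.89  -20.12 -115.16] | 150.6
```

View pics/s7c.png

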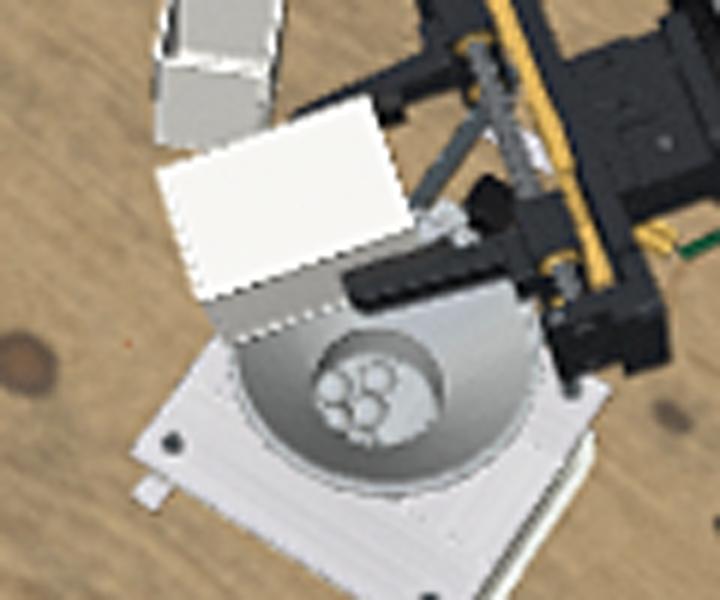

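```bash
python3 -m pendant '[[[0,0,0.008,3.5,5.5,0,0],[0,0,0.005,3.5,5.5,0,0],[0,0,0,3.5,5.5,0,0],[0,0,0,3.5,5.5,0,0],[0,0,0,3.5,5.5,0,0]]]'
python3 - <<'E'
from h import *
goto([.62,.147,.3],pour(45,-30))
s=sensors.get_state();print(s['qpos'],s['force'])
Rc=Ro.from_quat(s['eef_rot']); print('toolz',Rc.as_matrix()[:,2])
goto([.62,.147,.3],down(189))
goto([.62,.147,.3],down(-100))
E
```

```text
time_s: 11.87
ee_pos: [0.6377, 0.1518, 0.3014]
eef_rot: [0.903, -0.229, 0.352, 0.098]
force: [0.1, -1.2, -1.9]
width: 0.635
dpos [-0.0177 -0.0048 -0.0014] drot [-0.29 -2.36 -1.21] | 2.7
[-0.24664372  0.66088503 -0.57557257  1.90094854  1.43186077  1.03341151
  2.48397782] [ 0.10988667 -1.21910242 -1.85327147]
toolz [ 0.58999209 -0.33726745 -0.73359389]
dpos [-0.0177 -0.0048 -0.0014] drot [  54.52  -10.64 -134.21] | 145.2
dpos [-0.0177 -0.0048 -0.0014] drot [ 41.52  18.88 -68.04] | 81.9
```

```bash
python3 -m pendant '[[[0,0,0,2.6,-0.5,-6.4,0],[0,0,0,2.6,-0.5,-6.4,0],[-0.005,-0.005,0,2.6,-0.5,-6.4,0],[-0.005,-0.01,0,2.6,-0.5,-6.4,0],[-0.005,-0.01,0,2.6,-0.5,-6.4,0]]]'
python3 -m pendant '[[[-0.01,-0.012,0,2.6,-0.5,-6.4,0],[-0.01,-0.012,0,2.6,-0.5,-6.4,0],[-0.01,-0.012,0,2.6,-0.5,-6.4,0],[-0.01,-0.012,0,2.6,-0.5,-6.4,0],[-0.01,-0.012,0,2.6,-0.5,-6.4,0]]]'
python3 - <<'E'
from h import *
s=sensors.get_state();print(s['qpos'])
goto([.435,-.119,.3],down(180))
E
```

```text
time_s: 12.28
ee_pos: [0.6232, 0.1184, 0.3065]
eef_rot: [0.796, -0.518, 0.301, 0.086]
force: [1.1, -0.4, -1.2]
width: 0.636
time_s: 12.7
ee_pos: [0.5683, 0.0547, 0.3047]
eef_rot: [-0.613, 0.755, -0.22, -0.07]
force: [0.8, -0.4, -1.1]
width: 0.63
[-0.11116032  0.60596031 -0.51593637  1.7697291   0.85051243  1.11704131
  1.87155211]
dpos [-0.1333 -0.1737 -0.0047] drot [ 27.48  -8.72 -76.65] | 81.9
```

```bash
python3 -m pendant '[[[-0.012,-0.015,0,2.4,-0.7,-6.5,0],[-0.012,-0.015,0,2.4,-0.7,-6.5,0],[-0.012,-0.015,0,2.4,-0.7,-6.5,0],[-0.012,-0.015,0,2.4,-0.7,-6.5,0],[-0.012,-0.015,0,2.4,-0.7,-6.5,0]]]'
python3 -m pendant '[[[-0.012,-0.015,-0.01,2.4,-0.7,-6.5,0],[-0.012,-0.015,-0.02,2.4,-0.7,-6.5,0],[-0.012,-0.015,-0.02,2.4,-0.7,-6.5,0],[-0.012,-0.015,-0.02,2.4,-0.7,-6.5,0],[-0.008,-0.012,-0.02,2.4,-0.7,-6.5,0]]]'
python3 - <<'E'
from h import *
s=sensors.get_state();print(s['qpos'])
goto([.435,-.119,.12],down(180))
E
```

```text
time_s: 13.12
ee_pos: [0.5022, -0.0249, 0.3035]
eef_rot: [-0.367, 0.92, -0.129, -0.047]
force: [1.0, 0.3, -1.5]
width: 0.631
time_s: 13.53
ee_pos: [0.4417, -0.1028, 0.2146]
eef_rot: [-0.084, 0.996, -0.028, -0.015]
force: [0.3, 0.0, -1.2]
width: 0.632
[ 0.32180784  0.56740047 -0.36188813  2.09660492  0.46477375  0.5827763
  1.3492498 ]
dpos [-0.0067 -0.0162 -0.0946] drot [ 3.17 -1.7  -9.6 ] | 10.3
```

```bash
python3 -m pendant '[[[-0.002,-0.006,-0.02,1.2,-0.6,0,0],[-0.002,-0.006,-0.025,1.2,-0.6,0,0],[-0.002,-0.003,-0.025,0.8,-0.4,0,0],[0,0,-0.02,0,0,0,0],[0,0,0,0,0,0,0]]]'
python3 - <<'E'
from h import *
for y in (188,190): goto([.435,-.119,.071],down(y))
E
```

```text
time_s: 13.95
ee_pos: [0.4252, -0.1279, 0.1188]
eef_rot: [-0.072, 0.997, -0.002, -0.007]
force: [0.2, 0.9, -0.2]
width: 0.632
dpos [ 0.0098  0.0089 -0.0478] drot [ 0.3  -0.75 -0.24] | 0.8
dpos [ 0.0098  0.0089 -0.0478] drot [ 0.31 -0.74  1.76] | 1.9
```

```bash
python3 -m pendant '[[[0.002,0.004,-0.02,0.2,-0.4,0,0],[0,0,-0.012,0.1,-0.3,0,0],[0,0,-0.006,0,0,0,0],[0,0,-0.002,0,0,0,0],[0,0,0,0,0,0,0]]]'
python3 - <<'E'
from h import *
for y in (188,): goto([.435,-.119,.071],down(y))
E
```

```text
time_s: 14.37
ee_pos: [0.4263, -0.1252, 0.0793]
eef_rot: [-0.071, 0.997, -0.002, -0.003]
force: [-0.0, -0.4, -0.8]
width: 0.632
dpos [ 0.0087  0.0062 -0.0083] drot [ 0.26 -0.28 -0.16] | 0.4
```

```bash
python3 -m pendant '[[[0,0,-0.004,0.2,-0.2,0,0],[0,0,-0.003,0,0,0,0],[0,0,-0.002,0,0,0,0],[0,0,0,0,0,0,0]]]'
python3 - <<'E'
from h import *
for y in (188,): goto([.435,-.119,.071],down(y))
E
```

```text
time_s: 14.7
ee_pos: [0.428, -0.1254, 0.0721]
eef_rot: [-0.071, 0.997, -0.001, 0.002]
force: [-0.3, -0.4, -1.0]
width: 0.633
dpos [ 0.007   0.0064 -0.0011] drot [ 0.08  0.19 -0.13] | 0.2
```

```bash
python3 -m pendant '[[[0,0,-0.0025,0,0.2,0,0],[0,0,0,0,0,0,0]]]'
python3 -m pendant '[[[0,0,-0.0015,0,0,0,0],[0,0,0,0,0,0,0]]]'
```

```text
time_s: 14.87
ee_pos: [0.4282, -0.1253, 0.0711]
eef_rot: [-0.071, 0.997, -0.001, 0.001]
force: [-0.6, 0.5, -0.7]
width: 0.633
time_s: 15.03
ee_pos: [0.4284, -0.1254, 0.0709]
eef_rot: [-0.071, 0.997, -0.001, 0.002]
force: [-0.3, 0.1, -0.3]
width: 0.638
```

```bash
python3 -m pendant '[[[0,0,0,0,0,0,75],[0,0,0,0,0,0,100],[0,0,0,0,0,0,100],[0,0,0,0,0,0,100],[0,0,0,0,0,0,100]]]'
python3 -m pendant '[[[0,0,0.01,0,0,0,100],[0,0,0.02,0,0,0,100],[0,0,0.03,0,0,0,100],[0,0,0.03,0,0,0,100],[0,0,0.03,0,0,0,100]]]'
python3 - <<'E'
from h import *
s=sensors.get_state();print(s['qpos'])
goto([.52,.14,.22],down(189))
cv2.imwrite("pics/w8.png",viewer.get_image('wrist'))
cv2.imwrite("pics/s8.png",viewer.get_image('side'))
E
```

```text
time_s: 15.45
ee_pos: [0.4288, -0.1257, 0.0708]
eef_rot: [-0.071, 0.997, -0.001, 0.002]
force: [0.1, 0.1, -0.1]
width: 0.984
time_s: 15.87
ee_pos: [0.4247, -0.1243, 0.1894]
eef_rot: [-0.072, 0.997, -0.0, -0.006]
force: [0.1, -1.0, 0.1]
width: 1.0
[ 0.43879555  0.60852695 -0.4048465   2.15168722  0.509309    0.48569804
  1.35500865]
dpos [0.0953 0.2643 0.0306] drot [ 0.08 -0.66  0.7 ] | 1.0
```

View pics/w8.png

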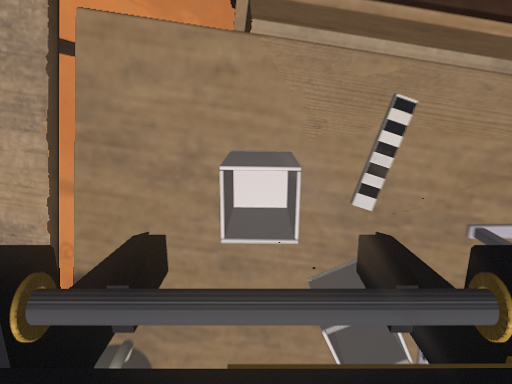

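View pics/s8.png

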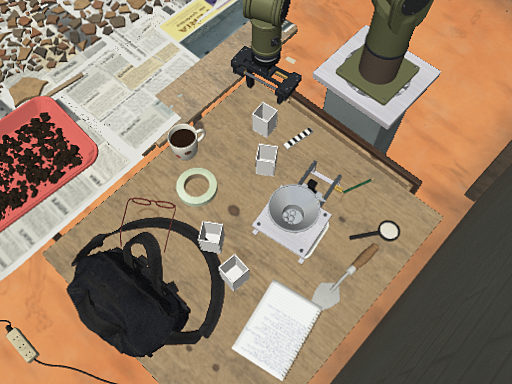

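The cup stands upright and empty (wrist view 220–300, 166–242). Now I move towards the post.

```bash
python3 -m pendant '[[[0.008,0.03,0.015,0,0,0,100],[0.01,0.03,0.015,0,0,0,100],[0.01,0.03,0.01,0,0,0,100],[0.01,0.03,0.01,0,0,0,100],[0.01,0.03,0,0,0,0,100]]]'
python3 -m pendant '[[[0.01,0.03,0,0,0,0,100],[0.01,0.03,0,0,0,0,100],[0.01,0.025,0,0,0,0,100],[0.005,0.01,0,0,0,0,100],[0,0,0,0,0,0,100]]]'
python3 - <<'E'
from h import *
s=sensors.get_state();print(s['qpos'])
goto([.53,.142,.22],down(189))
cv2.imwrite("pics/w9.png",viewer.get_image('wrist'))
E
```

```text
time_s: 16.38
ee_pos: [0.4721, 0.0206, 0.2414]
eef_rot: [-0.061, 0.998, -0.004, -0.005]
force: [0.3, 0.7, -0.4]
width: 1.003
time_s: 16.8
ee_pos: [0.5084, 0.1272, 0.2382]
eef_rot: [-0.066, 0.998, -0.003, -0.005]
force: [0.0, -0.3, -0.2]
width: 0.996
[-0.06430494  0.61386314 -0.43757771  1.87313561  0.37013226  0.74719096
  0.99232649]
dpos [ 0.0216  0.0148 -0.0182] drot [ 0.38 -0.56  1.47] | 1.6
```

View pics/w9.png

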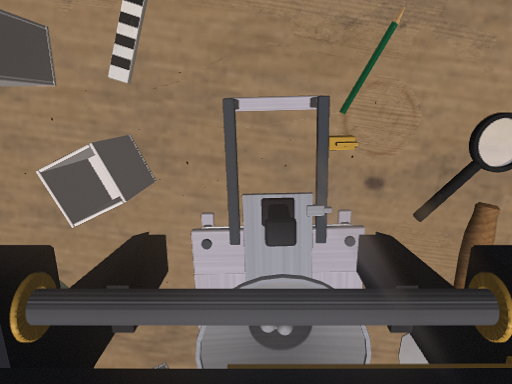

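Run:
```python
from h import *
crop('pics/w9.png',220,85,150,170,4,'pics/w9c.png')
```

```text
(no output)
```

View pics/w9c.png

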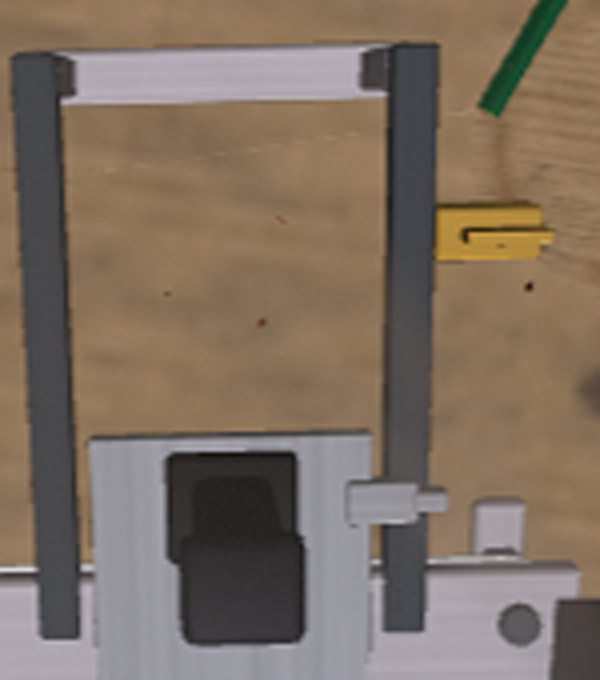

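```bash
cat > m.py <<'E'
from h import *
c=lambda p,k=4,o=(220,85):((p[0]+.5)/k-.5+o[0],(p[1]+.5)/k-.5+o[1])
E
python3 - <<'E'
from m import *
np.set_printoptions(precision=4,suppress=True)
s=sensors.get_state();T=(s['ee_pos'],s['eef_rot'])
W=lambda p,z:onz('wrist',c(p),z,T)
for a,b in [((385,75),(384,625)),((437,70),(424,628)),((13,60),(42,637)),((60,60),(78,637))]:
    A=W(a,.062);B=W(b,.062);print('rail',A,B,np.degrees(np.arctan2(*(B-A)[1::-1])),np.linalg.norm(B-A))
for z in (.064,.068,.0705): print('ptr',W((447,500),z))
print('fin',W((463,238),.07), W((553,238),.07))
cap=[W(p,.1335) for p in [(182,642),(303,640),(304,540),(183,540)]];print('cap',np.array(cap),np.mean(cap,0))
ft=[W(p,.0675) for p in [(168,455),(296,453)]];print('foot back edge',ft)
print(np.array(T[0]))
E
```

```text
rail [0.4342 0.1612 0.062 ] [0.5587 0.1822 0.062 ] 9.590726137852961 0.12620151225846332
rail [0.4318 0.172  0.062 ] [0.5582 0.1917 0.062 ] 8.85781605594492 0.12794083620035096
rail [0.4415 0.0817 0.062 ] [0.5724 0.102  0.062 ] 8.815566256140242 0.13248237982354155
rail [0.4402 0.0917 0.062 ] [0.5713 0.1105 0.062 ] 8.170954699314358 0.13242927459377032
ptr [0.5257 0.1909 0.064 ]
ptr [0.5246 0.19   0.068 ]
ptr [0.5239 0.1894 0.0705]
fin [0.4657 0.1823 0.07  ] [0.4632 0.2015 0.07  ]
cap [[0.5396 0.131  0.1335]
 [0.5363 0.1528 0.1335]
 [0.5174 0.15   0.1335]
 [0.5202 0.1286 0.1335]] [0.5284 0.1406 0.1335]
foot back edge [array([0.5225, 0.1258, 0.0675]), array([0.5183, 0.1544, 0.0675])]
[0.5077 0.1258 0.238 ]
```

```bash
python3 - <<'E'
from m import *
s=sensors.get_state();T=(s['ee_pos'],s['eef_rot'])
W=lambda p,z:onz('wrist',c(p),z,T)
cap=[W(p,.1255) for p in [(182,642),(303,640),(304,540),(183,540)]];print('cap',np.mean(cap,0))
goto([.5305,.1415,.18],down(189))
E
python3 -m pendant '[[[0.007,0.005,-0.01,0.1,-0.2,0.5,100],[0.007,0.005,-0.02,0.1,-0.2,0.5,100],[0.005,0.004,-0.02,0.1,-0.2,0.4,100],[0,0,0,0,0,0,100]]]'
python3 - <<'E'
from m import *
goto([.5305,.1415,.105],down(189))
cv2.imwrite("pics/w10.png",viewer.get_image('wrist'))
E
```

```text
cap [0.53130839 0.14142004 0.1255    ]
dpos [ 0.0228  0.0157 -0.058 ] drot [ 0.43 -0.62  1.53] | 1.7
time_s: 17.18
ee_pos: [0.5269, 0.1314, 0.1839]
eef_rot: [-0.074, 0.997, -0.005, -0.001]
force: [-0.6, -0.3, -0.3]
width: 0.997
dpos [ 0.0036  0.0101 -0.0789] drot [ 0.52 -0.07  0.5 ] | 0.7
```

View pics/w10.png

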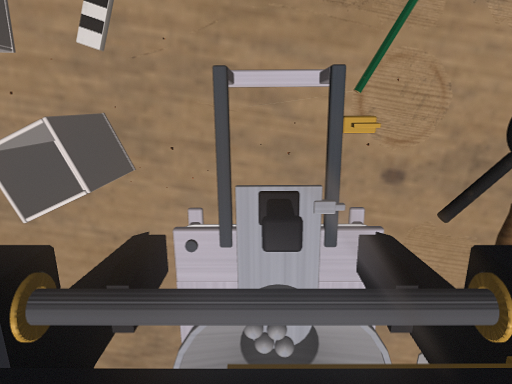

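The post axis agrees by three ways at (.531, .1415). I descend open, and the cap passes well between the fingers.

```bash
python3 -m pendant '[[[0.002,0.008,-0.018,0.3,0,0.3,100],[0.001,0.006,-0.018,0.2,0,0.2,100],[0,0.002,-0.015,0,0,0,100],[0,0,0,0,0,0,100]]]'
python3 - <<'E'
from m import *
goto([.531,.1415,.105],down(189))
E
```

```text
time_s: 17.57
ee_pos: [0.531, 0.1402, 0.1348]
eef_rot: [-0.074, 0.997, -0.002, 0.0]
force: [-0.6, -0.2, 0.5]
width: 0.997
dpos [ 0.      0.0013 -0.0298] drot [0.26 0.06 0.56] | 0.6
```

```bash
python3 -m pendant '[[[0,0.002,-0.015,0.2,0,0.3,100],[0,0.001,-0.01,0,0,0,100],[0,0.001,-0.004,0,0,0,100],[0,0,0,0,0,0,100]]]'
python3 - <<'E'
from m import *
goto([.531,.1415,.104],down(189))
cv2.imwrite("pics/w11.png",viewer.get_image('wrist'))
crop('pics/w11.png',170,40,240,220,3,'pics/w11c.png')
E
```

```text
time_s: 17.9
ee_pos: [0.5323, 0.14, 0.1081]
eef_rot: [-0.074, 0.997, -0.002, 0.002]
force: [0.7, 0.2, -0.3]
width: 1.0
dpos [-0.0013  0.0015 -0.0041] drot [0.2  0.23 0.57] | 0.6
```

View pics/w11c.png

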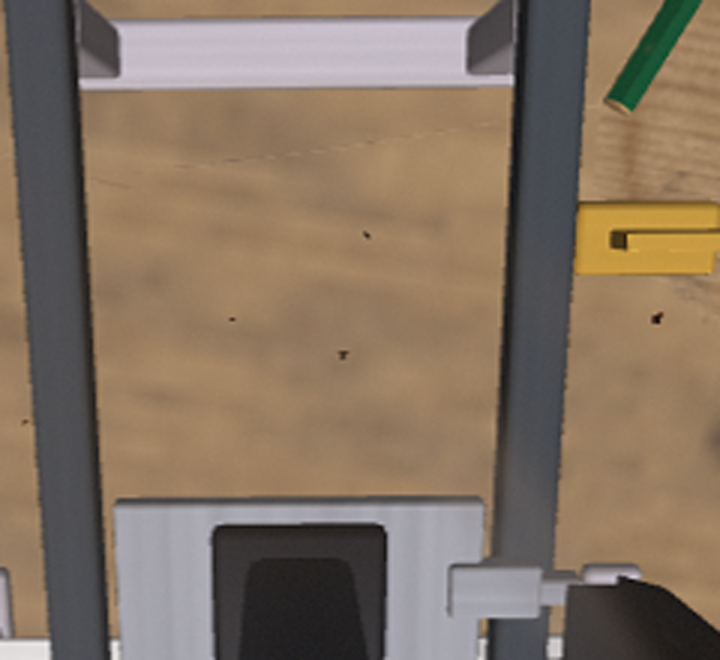

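```bash
python3 - <<'E'
from m import *
np.set_printoptions(precision=4,suppress=True)
s=sensors.get_state();T=(s['ee_pos'],s['eef_rot'])
e=np.array([np.cos(np.radians(8.9)),np.sin(np.radians(8.9)),0])
P=onz('wrist',c((627,241),3,(170,40)),.07,T);print('fin',P,P@e, 'tcp',T[0]@e)
print('body edges', [onz('wrist',c(p,3,(170,40)),.066,T)@e for p in [(600,203),(600,273)]])
E
python3 -m pendant '[[[-0.001,0.001,-0.004,0.2,0.1,0.4,100],[0,0.0005,-0.001,0,0,0,60],[0,0,0,0,0,0,30],[0,0,0,0,0,0,0],[0,0,0,0,0,0,0]]]'
python3 -m pendant '[[[0,0,0,0,0,0,0],[0,0,0,0,0,0,0],[0,0,0,0,0,0,0],[0,0,0,0,0,0,0]]]'
```

```text
fin [0.4665 0.1851 0.07  ] 0.48951710180627706 tcp 0.5478056755769553
body edges [np.float64(0.4837448505884067), np.float64(0.4948097852152612)]
time_s: 18.37
ee_pos: [0.5329, 0.1414, 0.1057]
eef_rot: [-0.077, 0.997, 0.0, 0.003]
force: [0.7, 0.6, -0.1]
width: 0.722
time_s: 18.7
ee_pos: [0.5332, 0.1416, 0.1062]
eef_rot: [-0.077, 0.997, 0.0, 0.004]
force: [-0.9, -0.3, 0.1]
width: 0.418
```

```bash
python3 -m pendant '[[[0,0,0,0,0,0,0],[0,0,0,0,0,0,0],[0,0,0,0,0,0,0],[0,0,0,0,0,0,0],[0,0,0,0,0,0,0]]]'
python3 - <<'E'
from m import *
cv2.imwrite("pics/s12.png",viewer.get_image('side'))
crop('pics/s12.png',245,130,130,130,5,'pics/s12c.png')
s=sensors.get_state();print(s['ee_pos'])
E
```

```text
time_s: 19.12
ee_pos: [0.5329, 0.1439, 0.1062]
eef_rot: [-0.078, 0.997, 0.002, 0.004]
force: [0.1, 0.0, 0.4]
width: 0.247
[0.53285644 0.1439009  0.10621093]
```

View pics/s12c.png

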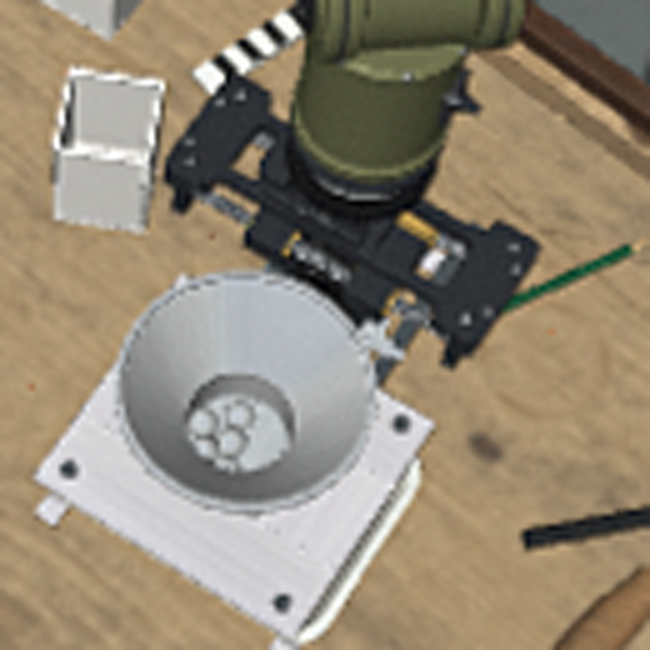

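```bash
python3 -m pendant '[[[0,-0.001,0,0,0,0,0],[0,0,0,0,0,0,0],[0,0,0,0,0,0,0],[0,0,0,0,0,0,0],[0,0,0,0,0,0,0]]]'
python3 - <<'E'
from m import *
goto([.531,.1415,.104],down(189))
cv2.imwrite("pics/w12.png",viewer.get_image('wrist'))
E
```

```text
time_s: 19.58
ee_pos: [0.5328, 0.1439, 0.1062]
eef_rot: [-0.078, 0.997, 0.003, 0.004]
force: [-0.2, 1.2, -0.7]
width: 0.242
dpos [-0.0018 -0.0024 -0.0022] drot [-0.37  0.44  0.04] | 0.6
```

View pics/w12.png

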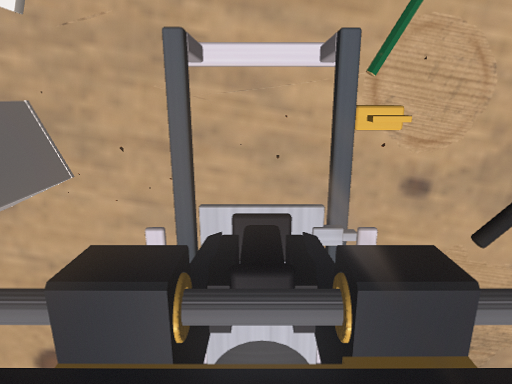

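Opening 0.242 (21 mm) is wider than the post's 18 mm, so the pads may be touching the cap. I reopen, go 5 mm lower and close again.

```bash
python3 -m pendant '[[[0,0,0,0,0,0,45],[0,0,0,0,0,0,45],[0,0,0,0,0,0,45],[-0.001,-0.002,-0.003,-0.3,0.4,0,45],[0,0,-0.002,0,0,0,45]]]'
python3 - <<'E'
from m import *
goto([.531,.142,.1015],down(189))
E
```

```text
time_s: 20.05
ee_pos: [0.5321, 0.1395, 0.1012]
eef_rot: [-0.077, 0.997, -0.001, 0.0]
force: [0.3, 0.1, 0.8]
width: 0.448
dpos [-0.0011  0.0025  0.0003] drot [0.12 0.03 0.15] | 0.2
```

```bash
python3 -m pendant '[[[-0.001,0.0025,0.0005,0,0,0,20],[0,0,0,0,0,0,0],[0,0,0,0,0,0,0],[0,0,0,0,0,0,0],[0,0,0,0,0,0,0]]]'
python3 -m pendant '[[[0,0,0,0,0,0,0],[0,0,0,0,0,0,0],[0,0,0,0,0,0,0]]]'
python3 - <<'E'
from m import *
cv2.imwrite("pics/w13.png",viewer.get_image('wrist'))
E
```

```text
time_s: 20.47
ee_pos: [0.5306, 0.1435, 0.101]
eef_rot: [-0.078, 0.997, -0.0, -0.0]
force: [0.1, -0.3, 0.5]
width: 0.26
time_s: 20.72
ee_pos: [0.5306, 0.1435, 0.101]
eef_rot: [-0.078, 0.997, -0.0, -0.0]
force: [0.3, 1.0, -0.6]
width: 0.262
```

View pics/w13.png

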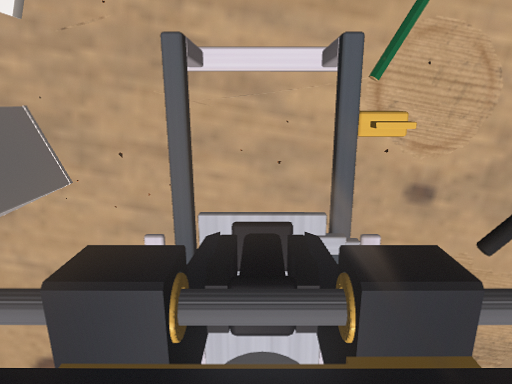

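Run:
```python
from m import *
a=cv2.imread('pics/w12.png')[190:350,180:350];b=cv2.imread('pics/w13.png')[190:350,180:350]
im=cv2.convertScaleAbs(np.hstack([a,b]),alpha=2.5,beta=20)
cv2.imwrite('pics/wz.png',cv2.resize(im,None,fx=2.3,fy=2.3,interpolation=cv2.INTER_CUBIC))
```

```text
(no output)
```

View pics/wz.png

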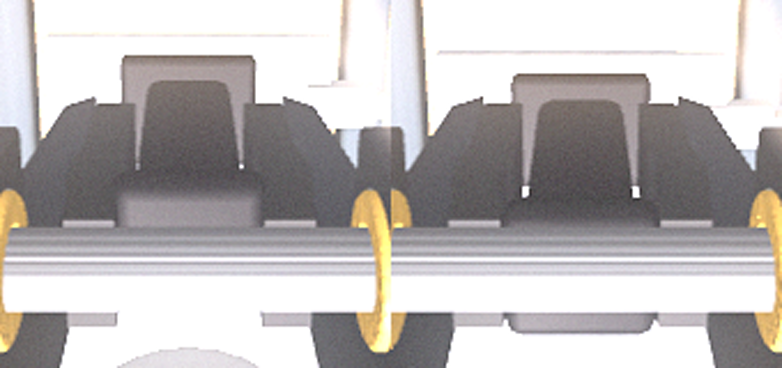

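The enlarged view shows gaps beside the post, so the fingers are bearing on the cap. I try once about 10 mm higher.

```bash
python3 -m pendant '[[[0,0,0,0,0,0,45],[0,0,0,0,0,0,45],[0,0,0,0,0,0,45],[0,0,0.006,0,0,0,45],[0,0,0.003,0,0,0,45]]]'
python3 -m pendant '[[[0,0,0,0,0,0,20],[0,0,0,0,0,0,0],[0,0,0,0,0,0,0],[0,0,0,0,0,0,0],[0,0,0,0,0,0,0]]]'
python3 -m pendant '[[[0,0,0,0,0,0,0],[0,0,0,0,0,0,0],[0,0,0,0,0,0,0],[0,0,0,0,0,0,0]]]'
```

```text
time_s: 21.18
ee_pos: [0.5302, 0.1425, 0.1101]
eef_rot: [-0.077, 0.997, -0.001, -0.001]
force: [-0.3, 0.6, 0.2]
width: 0.452
time_s: 21.6
ee_pos: [0.5307, 0.1435, 0.1114]
eef_rot: [-0.078, 0.997, -0.0, 0.0]
force: [-0.1, 0.5, 0.5]
width: 0.239
time_s: 21.93
ee_pos: [0.5307, 0.1435, 0.1114]
eef_rot: [-0.078, 0.997, -0.0, 0.0]
force: [0.2, 0.9, 1.3]
width: 0.232
```

Run:
```python
from m import *
a=viewer.get_image('wrist');cv2.imwrite('pics/w14.png',a)
im=cv2.convertScaleAbs(a[190:350,180:350],alpha=2.5,beta=20)
cv2.imwrite('pics/wz2.png',cv2.resize(im,None,fx=3.5,fy=3.5,interpolation=cv2.INTER_CUBIC))
```

```text
(no output)
```

View pics/wz2.png

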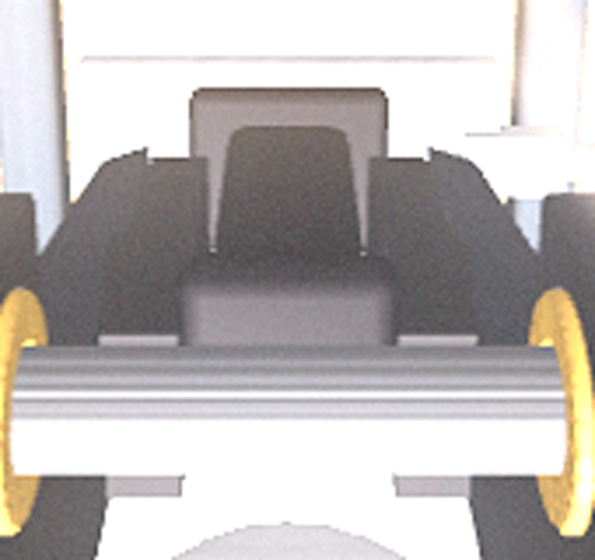

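I hold on here, with the fingers clamped on the post just under and around the cap, and start pulling along -x of the feeder (-0.988, -0.155).

```bash
python3 -m pendant '[[[-0.005,-0.0008,0,0,0,0,0],[-0.006,-0.001,0,0,0,0,0],[-0.006,-0.001,0,0,0,0,0],[-0.006,-0.001,0,0,0,0,0],[0,0,0,0,0,0,0]]]'
python3 - <<'E'
from m import *
a=viewer.get_image('wrist');cv2.imwrite('pics/w15.png',a)
e=np.array([np.cos(np.radians(8.9)),np.sin(np.radians(8.9)),0]);s=sensors.get_state();print(s['ee_pos']@e)
E
```

```text
time_s: 22.4
ee_pos: [0.5094, 0.1402, 0.1115]
eef_rot: [-0.077, 0.997, 0.001, 0.004]
force: [3.3, 1.3, -4.1]
width: 0.233
0.5255375998342137
```

View pics/w15.png

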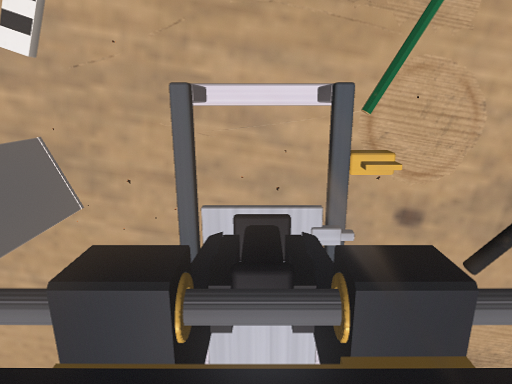

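The gate follows, and the pointer tip is visible at (353,237) with the fin at (365–400,166).

Run:
```python
from m import *
crop('pics/w15.png',290,130,130,125,6,'pics/w15c.png')
```

```text
(no output)
```

View pics/w15c.png

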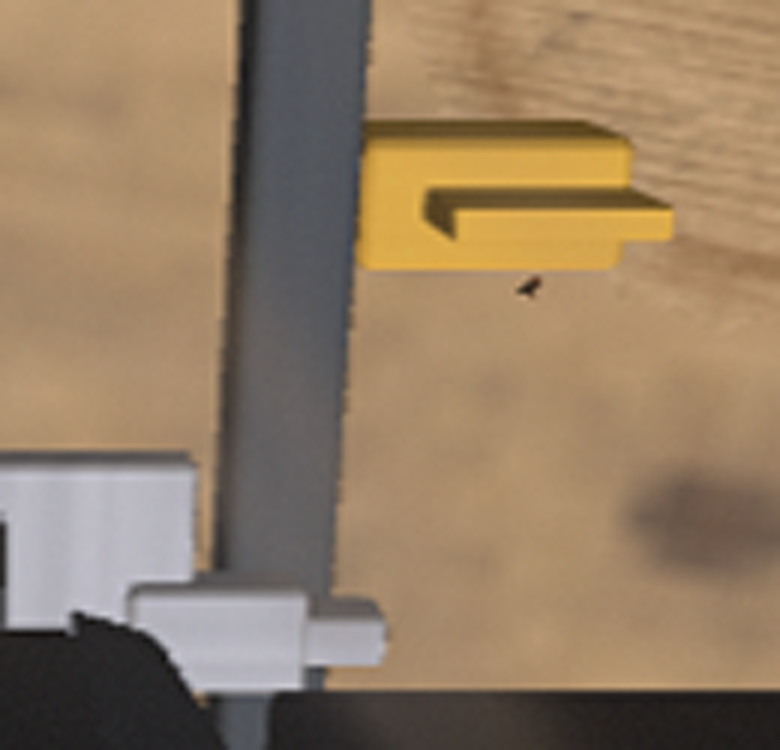

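Run:
```python
from m import *
s=sensors.get_state();T=(s['ee_pos'],s['eef_rot'])
e=np.array([np.cos(np.radians(8.9)),np.sin(np.radians(8.9)),0])
f=onz('wrist',c((455,225),6,(290,130)),.07,T); print('fin',f,f@e)
for z in (.066,.068,.07):
    p=onz('wrist',c((383,641),6,(290,130)),z,T); print(z,p,p@e,(p-f)@e)
# widths along e for scale check
a=onz('wrist',c((540,208),6,(290,130)),.07,T);b=onz('wrist',c((540,241),6,(290,130)),.07,T);print('fin thick',(b-a)@e)
```

```text
fin [0.46715999 0.18528639 0.07      ] 0.4902010481748789
0.066 [0.50592851 0.1891176  0.066     ] 0.5290955195721179 0.03889447139723899
0.068 [0.50520007 0.18841867 0.068     ] 0.52826772184356 0.038066673668681036
0.07 [0.50447164 0.18771973 0.07      ] 0.5274399241150018 0.03723887594012295
fin thick 0.0027924036145746574
```

```bash
python3 -m pendant '[[[-0.006,-0.001,0,0,0,0,0],[-0.006,-0.001,0,0,0,0,0],[-0.006,-0.001,0,0,0,0,0],[-0.006,-0.001,0,0,0,0,0],[0,0,0,0,0,0,0]]]'
python3 - <<'E'
from m import *
a=viewer.get_image('wrist');cv2.imwrite('pics/w16.png',a)
e=np.array([np.cos(np.radians(8.9)),np.sin(np.radians(8.9)),0]);s=sensors.get_state();print(s['ee_pos']@e)
crop('pics/w16.png',290,150,130,125,6,'pics/w16c.png')
E
```

```text
time_s: 22.87
ee_pos: [0.487, 0.1367, 0.1115]
eef_rot: [-0.077, 0.997, 0.002, 0.006]
force: [4.7, 1.0, -5.6]
width: 0.236
0.502928660358153
```

View pics/w16c.png

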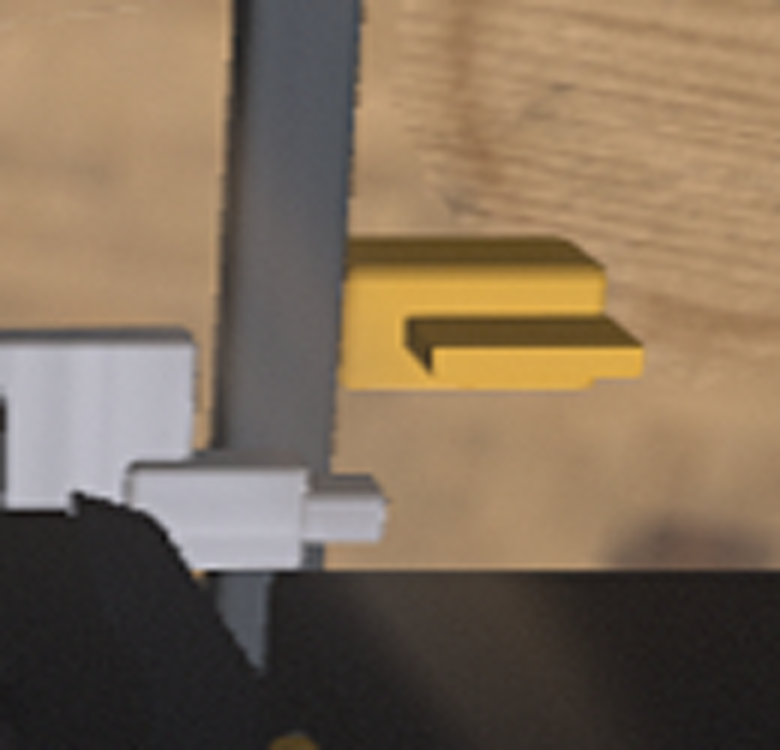

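```bash
python3 -m pendant '[[[-0.005,-0.0008,0,0,0,0,0],[-0.005,-0.0008,0,0,0,0,0],[0,0,0,0,0,0,0]]]'
python3 - <<'E'
from m import *
a=viewer.get_image('wrist');cv2.imwrite('pics/w17.png',a)
e=np.array([np.cos(np.radians(8.9)),np.sin(np.radians(8.9)),0]);s=sensors.get_state();print(s['ee_pos']@e)
crop('pics/w17.png',310,180,90,75,8,'pics/w17c.png')
E
```

```text
time_s: 23.17
ee_pos: [0.4791, 0.1355, 0.1115]
eef_rot: [-0.077, 0.997, 0.002, 0.008]
force: [4.9, 1.3, -6.3]
width: 0.237
0.4948882848882124
```

View pics/w17c.png

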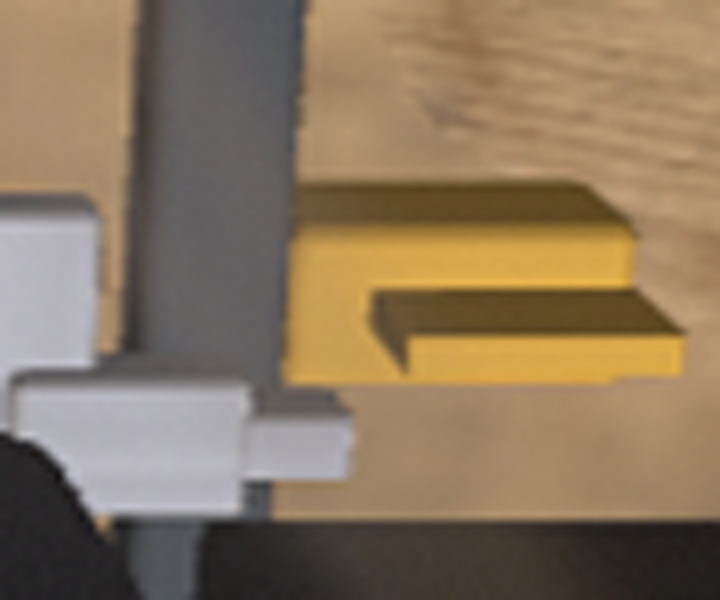

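```bash
cat > g.py <<'E'
from m import *
def gap(pp,pf,k,o):
    s=sensors.get_state();T=(s['ee_pos'],s['eef_rot'])
    e=np.array([np.cos(np.radians(8.9)),np.sin(np.radians(8.9)),0])
    f=onz('wrist',c(pf,k,o),.07,T)
    print('fin',f,f@e)
    for z in (.066,.068,.07):
        p=onz('wrist',c(pp,k,o),z,T); print(z,p,(p-f)@e*1000)
E
python3 - <<'E'
from g import *
gap((350,447),(408,357),8,(310,180))
cv2.imwrite('pics/t17.png',viewer.get_image('top')); cv2.imwrite('pics/s17.png',viewer.get_image('side'))
crop('pics/s17.png',245,130,130,130,5,'pics/s17c.png')
E
```

```text
fin [0.46735632 0.18538942 0.07      ] 0.49041095687525343
0.066 [0.47562504 0.18447154 0.066     ] 8.027159062785673
0.068 [0.47488129 0.18376566 0.068     ] 7.1831578683343045
0.07 [0.47413754 0.18305979 0.07      ] 6.339156673882935
```

View pics/s17c.png

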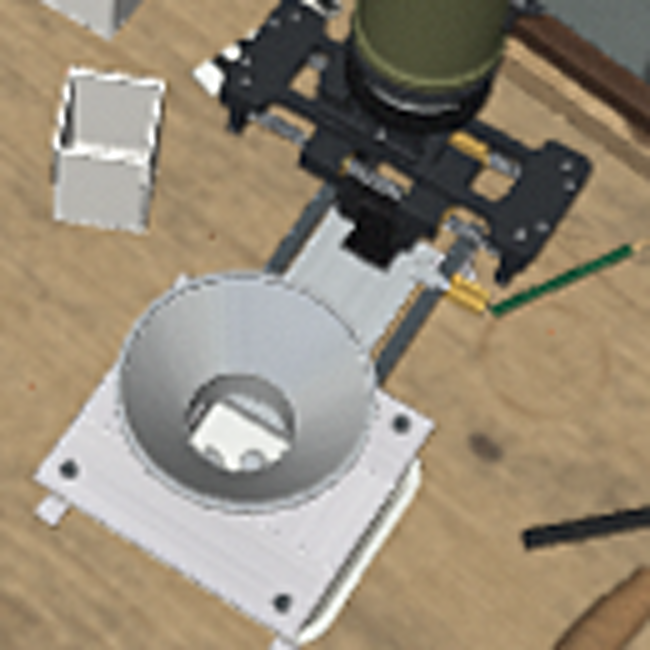

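Two balls show in the dish through the funnel. About 7 mm remains to the mark.

```bash
python3 -m pendant '[[[-0.004,-0.0006,0,0,0,0,0],[-0.004,-0.0006,0,0,0,0,0],[0,0,0,0,0,0,0]]]'
python3 - <<'E'
from m import *
a=viewer.get_image('wrist');cv2.imwrite('pics/w18.png',a)
e=np.array([np.cos(np.radians(8.9)),np.sin(np.radians(8.9)),0]);s=sensors.get_state();print(s['ee_pos']@e)
crop('pics/w18.png',310,180,90,75,8,'pics/w18c.png')
E
```

```text
time_s: 23.57
ee_pos: [0.4747, 0.1348, 0.1115]
eef_rot: [-0.076, 0.997, 0.003, 0.01]
force: [5.1, 1.1, -6.1]
width: 0.233
0.4903489174856789
```

View pics/w18c.png

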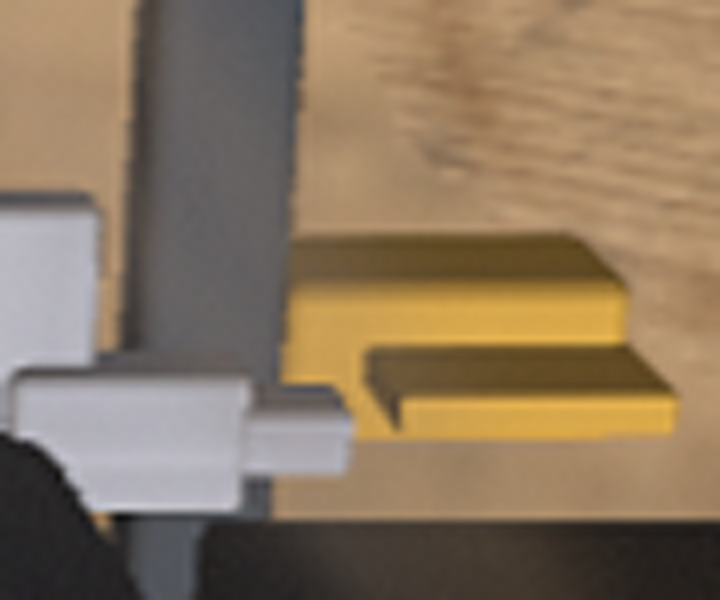

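Run:
```python
from g import *
gap((348,443),(400,416),8,(310,180))
e=np.array([np.cos(np.radians(8.9)),np.sin(np.radians(8.9)),0])
c4=lambda p:((p[0]+.5)/5-.5+245,(p[1]+.5)/5-.5+150)
c2=lambda p:((p[0]+.5)/5-.5+185,(p[1]+.5)/5-.5+155)
for z in (.066,.068,.07,.072):print(z,onz('side',c4((402,256)),z)@e,onz('top',c2((127,383)),z)@e)
im=viewer.get_image('side');cv2.imwrite('pics/s18.png',im);crop('pics/s18.png',315,160,50,40,14,'pics/s18c.png')
im=viewer.get_image('top');cv2.imwrite('pics/t18.png',im);crop('pics/t18.png',185,225,70,50,10,'pics/t18c.png')
```

```text
fin [0.46725822 0.18518081 0.07      ] 0.4902817615041464
0.066 [0.47115008 0.18362856 0.066     ] 3.6048542157118795
0.068 [0.4703982  0.18292145 0.068     ] 2.752634323119121
0.07 [0.46964633 0.18221435 0.07      ] 1.9004144305263617
0.066 0.5463431281219165 0.5500595971514767
0.068 0.5472929834310191 0.5498718523983093
0.07 0.5482428387401218 0.5496841076451419
0.072 0.5491926940492243 0.5494963628919746
```

View pics/s18c.png

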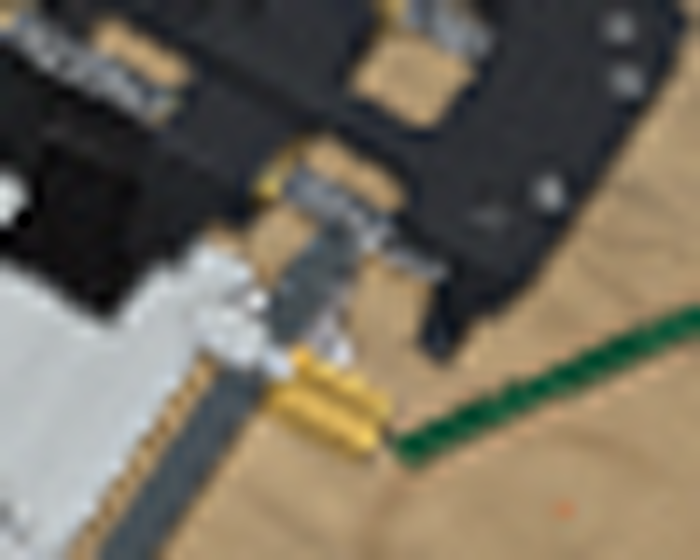

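View pics/t18c.png

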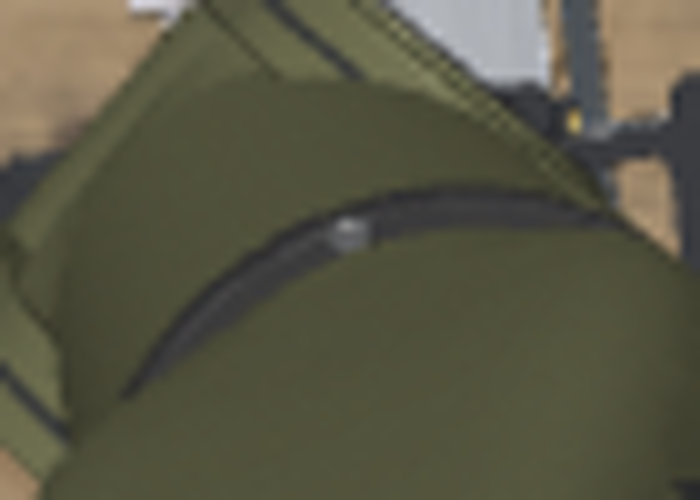

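```bash
python3 -m pendant '[[[-0.003,-0.0005,0,0,0,0,0]]]'
python3 - <<'E'
from m import *
e=np.array([np.cos(np.radians(8.9)),np.sin(np.radians(8.9)),0]);
s=sensors.get_state();print(s['ee_pos']@e)
a=viewer.get_image('wrist');cv2.imwrite('pics/w19.png',a)
s=sensors.get_state();print(s['ee_pos']@e)
a=viewer.get_image('wrist')
s=sensors.get_state();print(s['ee_pos']@e,s['force'])
E
```

```text
time_s: 23.8
ee_pos: [0.4737, 0.1346, 0.1114]
eef_rot: [-0.076, 0.997, 0.003, 0.012]
force: [5.9, 1.5, -6.0]
width: 0.235
0.4888599524425894
0.4880429399250484
0.48810116514593144 [ 6.07862882  1.32742267 -6.13920381]
```

Run:
```python
from g import *
a=viewer.get_image('wrist');cv2.imwrite('pics/w20.png',a)
crop('pics/w20.png',310,180,90,75,8,'pics/w20c.png')
a=viewer.get_image('side');cv2.imwrite('pics/s20.png',a);crop('pics/s20.png',315,160,50,40,14,'pics/s20c.png')
crop('pics/s20.png',265,190,60,60,10,'pics/s20d.png')
s=sensors.get_state();print(s['time_s'],s['ee_pos'],s['width'])
```

```text
24.0 [0.47311286 0.13453243 0.11144611] 0.23327395349440244
```

View pics/w20c.png

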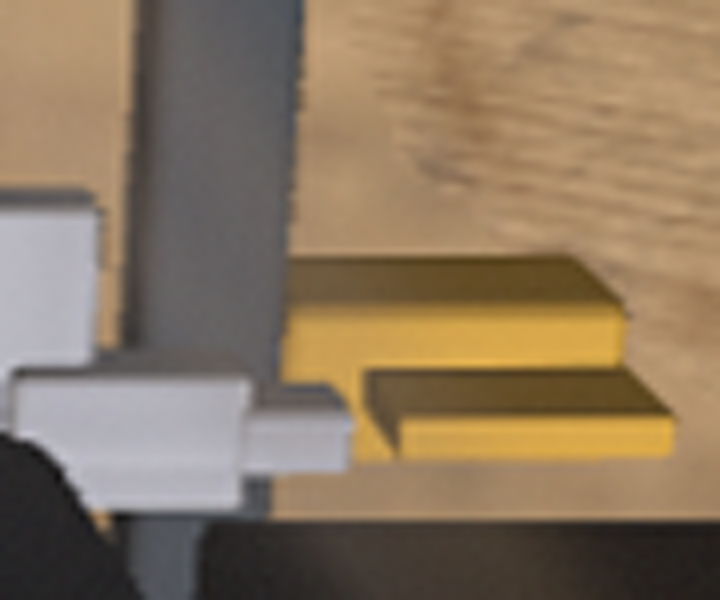

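View pics/s20c.png

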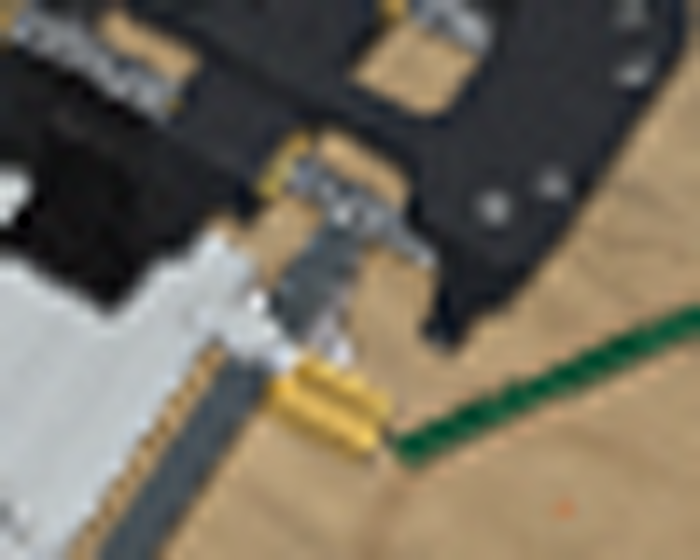

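View pics/s20d.png

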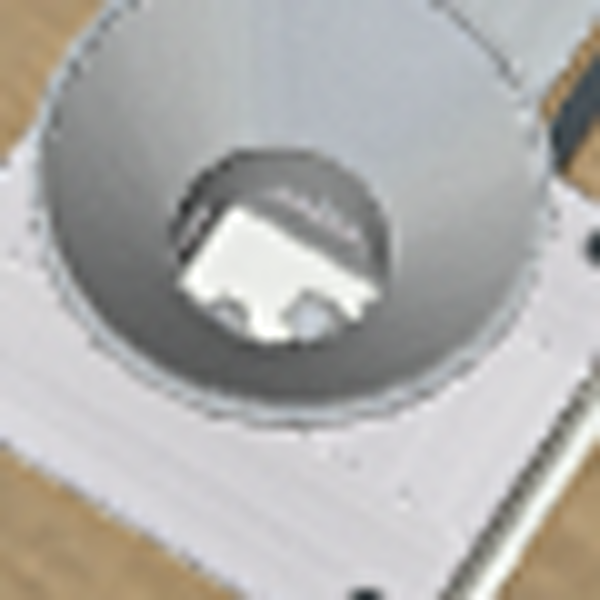

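```bash
python3 -m pendant '[[[-0.0013,-0.0002,0,0,0,0,0]]]'
python3 - <<'E'
from g import *
e=np.array([np.cos(np.radians(8.9)),np.sin(np.radians(8.9)),0]);
a=viewer.get_image('top');cv2.imwrite('pics/t21.png',a);crop('pics/t21.png',140,140,150,112,5,'pics/t21c.png')
a=viewer.get_image('wrist');cv2.imwrite('pics/w21.png',a)
crop('pics/w21.png',310,180,90,75,8,'pics/w21c.png')
s=sensors.get_state();print(s['time_s'],s['ee_pos']@e,s['width'],s['force'])
E
```

```text
time_s: 24.08
ee_pos: [0.4728, 0.1345, 0.1114]
eef_rot: [-0.076, 0.997, 0.003, 0.012]
force: [5.9, 1.3, -5.8]
width: 0.236
24.1833 0.4876980946500036 0.23828254090716086 [ 5.7075992   0.53199884 -6.0391086 ]
```

View pics/w21c.png

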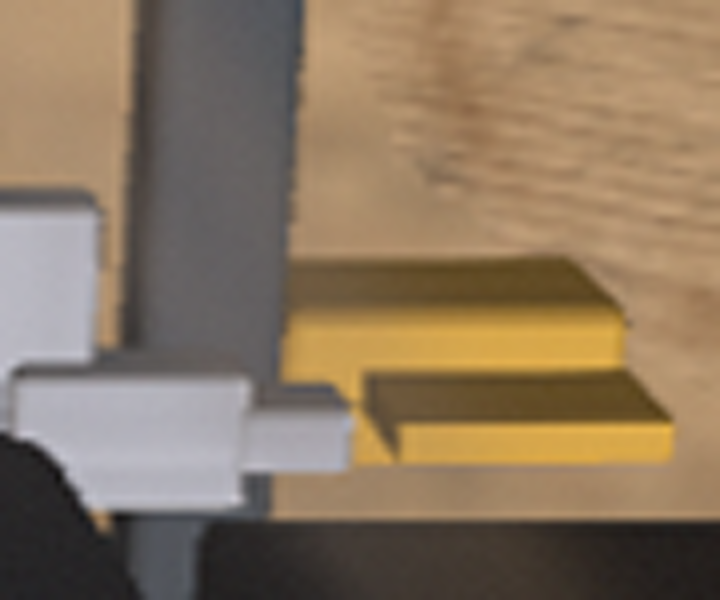

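View pics/t21c.png

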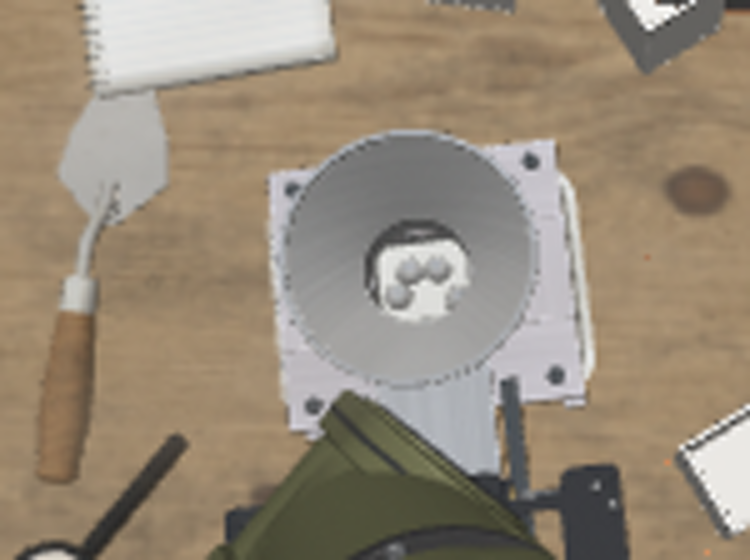

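View pics/s20.png

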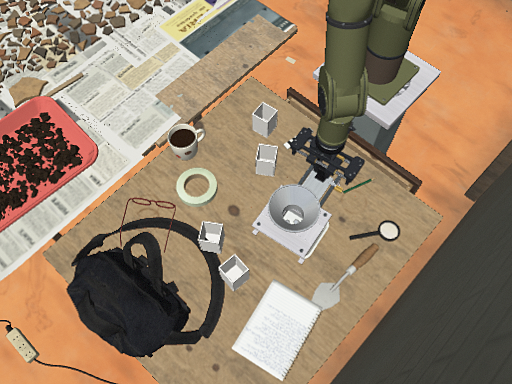

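The pointer row (442) and fin row (442) are level in the wrist view. Four balls show in the dish through the bore, which is clear, and nothing is stray on the desk. Handing in.

```bash
python3 -c "
from bench import ticket
print(ticket.close_job())"
```

```text
the job is handed in; nothing more can be done
None
```

I poured the balls from the rightmost white cup into the funnel with the gate shut and stood the empty cup upright, released, near its starting place. Then I pulled the gate out about 59 mm and handed the job in at about 24 s, still holding the post at the mark.

**Last checks**
- **Mark:** in the last wrist picture the pointer and fin centres lie on the same image row. I estimate the error at about 1 mm, because I could not pin down the pointer's exact height. The clip's measured position did not change during the pull.
- **Force:** about 6 N on the tool along the slide, which matches the spring.
- **Scene:** the mug, tape roll and lens look undisturbed, and nothing is stray on the desk.

**Less certain**
- **Fifth ball:** four balls are visible in the dish and the bore is clear. I take the fifth to be hidden by the spout rim, but I did not see it.
- **Grip:** at the asked grip height the fingers closed to 21–23 mm instead of the post's 18 mm, with small gaps beside the post. They were bearing on its cap. I kept the best grip found, about 9 mm above the grip point (20.4 mm opening). It held through the pull without visible slip.

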